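Put the blue screw caps away in the blocked blue drawer

ROBOT

A 6-joint arm with a two-finger parallel gripper is mounted at the origin on a cart in front of the work surface, level with it; the furniture and walls round the work are solid. World frame = base frame: x ahead of the robot, y to its left, z up, the work surface at z = 0. Lengths are in mm, angles in rad, forces in N, time in s.
With the tool pointing down it reaches from about 300 to 750 mm from the base axis. Payload 8.5 kg.
Tool frame: the origin (TCP) lies at the very end of the fingers, on their centre line; the grasp point (between the pads) lies r.hold_point_z behind it (r.hold_point_z is the distance from the TCP to the grasp point, in mm); x points along the fingers, y is the direction in which the jaws open and shut, and the axes are right-handed (so a half turn about x gives the same grasp; the last joint's range is limited). The gripper opens to 88 mm and grips with 3 to 60 N. Pads are 18 mm wide; open, the fingers measure 123 mm over their backs; the gripper's body (75 mm by 187 mm) begins 45 mm behind the grasp point.
Start: joints at [-1.499, 0.381, 1.297, -0, 1.464, -0.215], TCP at [155.581, -527.518, 238.748] pointing down, gripper open.
Joint ranges: [-3.11, 3.11], [-0.89, 2.33], [0.22, 2.48], [-1.42, 4.56], [0.17, 2.85], [-2.88, 2.88]. Speed limits (rad/s): [2.39, 2.39, 3.14, 3.14, 3.14, 3.14].

INTERFACE

Orientations are given as [roll, pitch, yaw] about the fixed x, y, z axes, in that order (R = Rz(yaw) Ry(pitch) Rx(roll)).
In Python, from workcell import r gives the robot as it stands.
- The arm moves only by the tool drive_tool, never from a script. Its argument "rows" is text: rows parted by semicolons, each of 7 numbers parted by spaces: the gripper's target within -1 to 1 (fully open at 1, half-way at 0, shut at -1), then the shift along the tool's x, y, z in m, then the turn, a rotation vector about the tool's x, y, z in rad. In form: gripper dx dy dz rx ry rz; .... A call has exactly 8 rows; each row shifts and turns the pose as measured when the row begins, along the tool's axes as they then stand; what a row does not reach is not made up. A row lasts 1/10 s, in which the tool goes at most 50 mm and 8.59 degrees, less where a joint would pass 70% of its speed; a pose out of reach is approached as far as the arm can. A call with a gripper value outside its range is refused whole. The fingers move at their own pace and stop on an object; the grip force is fixed at half the most. Time passes only in rows, so rows that do not move let the fingers close, or fill a call up. It gives the time, the measured TCP pose, the force and the opening at its end, in the units of the state.
- r.observe(): the state, without advancing time (a new reading comes with each control period).
- r.capture(name): name is "scene" or "top" or "wrist"; returns a dict with "frame" (420x560x3 uint8, red, green, blue), "fov_y" (degrees; the focal length in pixels is half the picture's height over the tangent of half this angle, whatever the lens; pixels are square), "cx", "cy" (the principal point, pixels), "extrinsics" (4x4, takes a point from camera to world coordinates); the wrist camera has in their place "tool_from_camera" (4x4, takes a point from camera to tool coordinates, whose origin is the TCP and whose axes are the tool frame's). Camera axes: x right, y up, looking along -z (the intrinsics and any distortion apply to the point x, -y, -z); pixel columns grow to the right and rows downward; lengths in mm; the calibration is good to about 2 mm. The wrist camera is an equidistant fisheye: a pixel r from the principal point sees the ray r / f radians off the axis. A picture is of the moment at which its call begins: read the wrist's pose just before it. There is no depth.
- r.job_done(): hands the job in, once; it reports no verdict.
The state is a dict: "time_s": time; "q": joint angles; "qvel": joint speeds; "tau": joint torques, N m; "position": TCP position; "tool_rot": TCP orientation; "contact_force": force on the tool from outside, world axes, zero at the start; "ft_torque": the same for the moment, N m; "width": opening from 0.0 (shut) to 1.0 (fully open).
Only numpy, scipy, OpenCV 4.12 (cv2) and the standard library are available. Lean on these libraries where they do the work, as an engineer would, in place of code of your own. Each camera call takes 0.05 s, during which the arm holds its last target.

TASK

Put the two loose blue screw caps away in the drawer with the blue front: first stand the small bottle that blocks this drawer somewhere else on the worktop, upright, then pull the drawer out all the way to its stop, lay both caps in it and push it fully shut. The drawer unit must not shove the bottle; leave the yellow-fronted drawer shut and all the other things where they are.

Things in the scene. Friction and masses are not known exactly. Their poses are not given: they have to be found in the camera images.
- blue_unit: bench-top drawer unit, grey sheet-metal shell, 180 mm deep (x) x 150 mm wide (y) x 70 mm high. Origin at the centre of its underside; its own -x is the front, the side the drawer slides out of. It is fixed to the worktop. Its drawer has a blue front panel (8 mm thick, 58 mm high, outer face at x = -0.090 when shut) and a steel bar handle.
- blue_unit_drawer (a joint): how far the blue drawer is out, m: 0 shut, 0.135 at its stop; slides along the unit's -x with about 2 N friction and stays where it is left. May start a little ajar.
- blue_unit_handle (a point): middle of the blue drawer's handle bar: round bar 10 mm thick, 80 mm long along the unit's y, 38 mm in front of the panel (28 mm free gap behind the bar), 46 mm above the worktop, fixed to the panel by a post at each end. Moves with the drawer. Axes as the unit's.
- blue_unit_tray (a point): middle of the inner floor of the blue drawer, 14 mm above the worktop. Axes as the unit's. Inside 149 mm long (x -0.077 to +0.072; the front panel is at -x, its top 52 mm above the floor) by 124 mm wide (y +-0.062); side walls 31 mm high. With the drawer at its stop the part from x = -0.077 to about +0.058 lies open in front of the shell. Moves with the drawer.
- yellow_unit: bench-top drawer unit, grey sheet-metal shell, 180 mm deep (x) x 150 mm wide (y) x 70 mm high. Origin at the centre of its underside; its own -x is the front, the side the drawer slides out of. It is fixed to the worktop. The same as the blue one, but with a yellow drawer front; not to be opened.
- yellow_unit_drawer (a joint): how far the yellow drawer is out, m; starts at 0, shut, and must stay so.
- blocking_bottle: small clear laboratory bottle with a closed blue cap, 50 mm diameter up to 114 mm (the cap above it 34 mm), 132 mm high, standing in front of the blue drawer; origin at the centre of its underside, z up
- blue_cap_a: blue screw cap, 48 mm diameter, 22 mm high, ribbed, lying flat; origin at the centre of its underside, z up
- blue_cap_b: second blue screw cap, 48 mm diameter, 22 mm high, ribbed, lying flat; origin at the centre of its underside, z up
- green_cap: green screw cap, 48 mm diameter, 22 mm high, ribbed, lying flat; origin at the centre of its underside, z up. Not to be moved.
- stopper: red-brown rubber stopper, 33 mm diameter, 27 mm high; origin at the centre of its underside. Not to be moved.
- flask: clear conical flask, 84 mm diameter at the foot, 145 mm high, standing in front of the yellow drawer; origin at the centre of its underside. Not to be moved.
- beaker: clear beaker, 55 mm diameter, 70 mm high; origin at the centre of its underside. Not to be moved.
- dropper: brown dropper bottle with black bulb, 34 mm diameter, 102 mm high; origin at the centre of its underside. Not to be moved.
- petri: clear flat petri dish, 64 mm diameter, 15 mm high; origin at the centre of its underside. Not to be moved.

How it is judged (in metres and radians):
On the way, in this order (a step that is already met when the one before it is completed fails the run):
1. the blue drawer is pulled out to its stop (value of joint blue_unit_drawer above 0.13 m), for 0.2 s.
2. both blue caps lie in the blue drawer, let go (x of blue_cap_a in the frame of blue_unit_tray between -0.076 and 0.076 m and y of blue_cap_a in the frame of blue_unit_tray between -0.062 and 0.062 m and z of blue_cap_a in the frame of blue_unit_tray between -0.006 and 0.03 m and x of blue_cap_b in the frame of blue_unit_tray between -0.076 and 0.076 m and y of blue_cap_b in the frame of blue_unit_tray between -0.062 and 0.062 m and z of blue_cap_b in the frame of blue_unit_tray between -0.006 and 0.03 m and contact force between the fingers and blue_cap_a below 0.2 N and contact force between the fingers and blue_cap_b below 0.2 N), for 0.2 s.
At the end, for the whole second after the job is handed in: The blue drawer is shut (within 5 mm) with both blue caps at rest inside it; the yellow drawer is shut (within 10 mm); the small bottle stands upright, at rest, on the worktop; the green cap, stopper, flask, beaker, dropper bottle and petri dish are within 30 mm of where they started (all of step 2 and value of joint blue_unit_drawer below 0.005 m and value of joint yellow_unit_drawer below 0.01 m and linear speed of each of blue_cap_a, blue_cap_b, blocking_bottle below 0.03 m/s and angle between blocking_bottle's own z axis and vertical below 0.1 rad and height (world z) of blocking_bottle between -0.01 and 0.01 m and distance of each of green_cap, stopper, flask, beaker, dropper, petri from where it was at the start of the episode below 0.03 m); the robot touches nothing.
It fails at once if the small bottle is tipped by more than 0.6 rad (angle between blocking_bottle's own z axis and vertical above 0.6 rad).
It fails at once if the blue drawer or its unit pushes the small bottle (more than 2 N) (contact force between blue_unit and blocking_bottle above 2 N).
It fails at once if the yellow drawer is opened by more than 20 mm (value of joint yellow_unit_drawer above 0.02 m).
It fails at once if the green cap, stopper, flask, beaker, dropper bottle or petri dish is moved by more than 30 mm (distance of any of green_cap, stopper, flask, beaker, dropper, petri from where it was at the start of the episode above 0.03 m).
It also fails if it takes over 72 s, if anything falls off the work surface, if the arm or the gripper's body presses on something with over 40 N, if the wrist force passes 120 N, or if a joint passes its speed limit or range.

## Working session

There is one attempt and no reset: what is moved stays moved. The work goes in short steps, Python scripts to look and compute and a tool call to move; the robot and the scene stay as the last step left them, time stands still between calls to the robot, and variables do not carry over. Pictures are saved under pics/ and viewed, and the job is handed in when it is done.

Besides the shell and the picture viewer there is one more tool, called after ">>>" in YAML: its name, and indented under it one key for each argument. drive_tool: Moves the arm, as the interface text tells. Its arguments: {"type":"object","properties":{"rows":{"type":"string"}},"required":["rows"]}

```bash
ls; mkdir -p pics
cat > h.py <<'E'
import numpy as np, cv2
from workcell import r
def cap(n,fn):
    c=r.capture(n); cv2.imwrite('pics/'+fn,c['frame'][:,:,::-1]); return c
E
python3 - <<'E'
from h import *
print(r.observe(), r.hold_point_z)
for n in ['scene','top','wrist']:
    c=cap(n,n+'0.png')
    print(n,{k:v for k,v in c.items() if k!='frame'})
E
```

```text
pics
{'time_s': 0.0, 'q': array([-1.49929397e+00,  3.81202954e-01,  1.29828724e+00,  2.76566767e-06,
        1.46360398e+00, -2.15294457e-01]), 'qvel': array([-0.00030799, -0.00071018, -0.00064892, -0.00046205, -0.00091837,
       -0.0004661 ]), 'tau': array([ 1.02491915e-03, -4.37924409e+01, -2.24551982e+01,  7.14346580e-02,
        3.52976017e-02, -1.15423459e-04]), 'position': array([ 155.56465652, -527.23556194,  238.12511053]), 'tool_rot': array([-1.78792183,  1.56929481,  1.64046734]), 'contact_force': array([1.04033195, 0.51462086, 0.07217814]), 'ft_torque': array([ 0.0434768 ,  0.01350949, -0.01639374]), 'width': 1.0025936164090448} 18.700000000000003
scene {'fov_y': 52.72488750212918, 'cx': 284.05444124233685, 'cy': 210.74734479149112, 'extrinsics': array([[-6.47291896e-01,  4.90017292e-01, -5.83863217e-01,
        -7.15029609e+01],
       [-7.62166543e-01, -4.05285271e-01,  5.04822751e-01,
         5.98277845e+02],
       [ 1.07407151e-02,  7.71768685e-01,  6.35812657e-01,
         7.62797479e+02],
       [ 0.00000000e+00,  0.00000000e+00,  0.00000000e+00,
         1.000000
[... 199 characters left out ...]
   [-9.99803099e-01, -4.83468738e-04, -1.98375880e-02,
         4.21304827e+01],
       [-1.96655261e-02,  1.57724520e-01,  9.87287315e-01,
         1.00445404e+03],
       [ 0.00000000e+00,  0.00000000e+00,  0.00000000e+00,
         1.00000000e+00]])}
wrist {'fov_y': 65.70646984690485, 'cx': 286.6010467827153, 'cy': 207.01552910152176, 'tool_from_camera': array([[-3.79734802e-05,  2.65435332e-01, -9.64128665e-01,
        -1.45106849e+02],
       [ 9.99999898e-01, -4.22872282e-04, -1.55807753e-04,
         9.27276504e-02],
       [-4.49060172e-04, -9.64128573e-01, -2.65435289e-01,
        -6.83780420e+01],
       [ 0.00000000e+00,  0.00000000e+00,  0.00000000e+00,
         1.00000000e+00]])}
```

View pics/scene0.png

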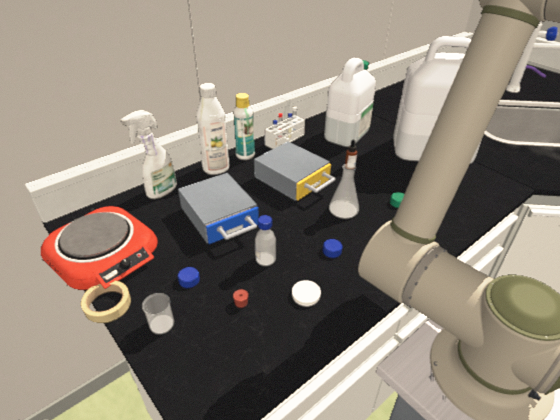

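View pics/top0.png

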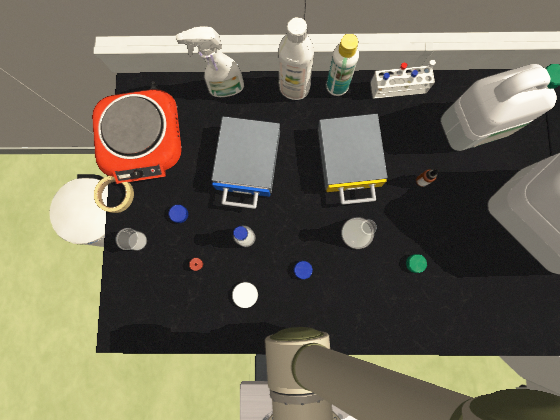

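View pics/wrist0.png

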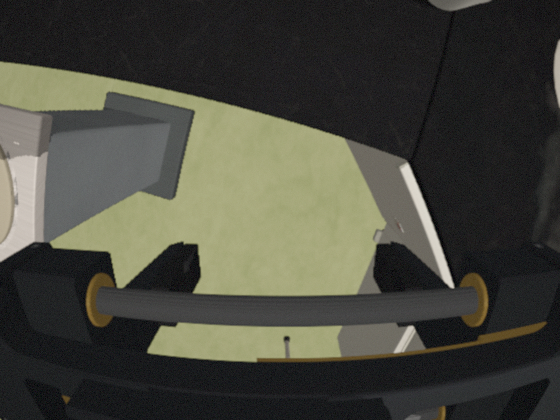

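```bash
cat >> h.py <<'E'
def ray(c,px):
    f=c['frame'].shape[0]/2/np.tan(np.radians(c['fov_y']/2))
    T=np.array(c['extrinsics']); d=T[:3,:3]@np.array([(px[0]-c['cx'])/f,-(px[1]-c['cy'])/f,-1.]); return T[:3,3],d/np.linalg.norm(d)
def atz(c,px,z):
    o,d=ray(c,px); return o+d*(z-o[2])/d[2]
def proj(c,P):
    f=c['frame'].shape[0]/2/np.tan(np.radians(c['fov_y']/2))
    T=np.linalg.inv(c['extrinsics']); p=T[:3,:3]@np.asarray(P,float)+T[:3,3]
    return np.array([c['cx']+f*p[0]/-p[2], c['cy']-f*p[1]/-p[2]])
def tri(c1,p1,c2,p2):
    o1,d1=ray(c1,p1);o2,d2=ray(c2,p2)
    A=np.stack([d1,-d2],1); t=np.linalg.lstsq(A,o2-o1,rcond=None)[0]
    a=o1+d1*t[0];b=o2+d2*t[1]; return (a+b)/2,np.linalg.norm(a-b)
def blobs(c,lo,hi,amin=20):
    hsv=cv2.cvtColor(c['frame'],cv2.COLOR_RGB2HSV); m=cv2.inRange(hsv,np.array(lo),np.array(hi))
    n,l,s,ce=cv2.connectedComponentsWithStats(m)
    return [(ce[i].round(1).tolist(),s[i].tolist()) for i in range(1,n) if s[i][4]>amin]
E
python3 - <<'E'
from h import *
for n in ['scene','top']:
    c=r.capture(n)
    print(n)
    for nm,lo,hi in [('blue',(108,120,60),(130,255,255)),('yellow',(22,150,100),(32,255,255)),('green',(60,120,60),(90,255,255))]:
        print(nm,blobs(c,lo,hi))
    rois={'scene':[(170,170,180,130),(130,250,200,80)],'top':[(150,110,200,120),(150,190,200,130)]}[n]
    for i,(x,y,w,h) in enumerate(rois):
        cv2.imwrite(f'pics/z_{n}{i}.png',cv2.resize(c['frame'][y:y+h,x:x+w,::-1],None,fx=4,fy=4,interpolation=cv2.INTER_CUBIC))
E
```

```text
scene
blue [([551.6, 33.2], [547, 27, 10, 13, 106]), ([237.6, 223.4], [206, 207, 67, 37, 870]), ([332.2, 248.0], [323, 239, 20, 19, 316]), ([188.3, 277.0], [177, 267, 23, 21, 386])]
yellow [([242.0, 102.6], [236, 98, 13, 10, 103]), ([310.7, 180.8], [296, 164, 35, 35, 261])]
green [([365.7, 64.1], [364, 61, 5, 8, 23]), ([239.3, 144.6], [236, 138, 7, 14, 62]), ([249.9, 146.3], [247, 142, 7, 10, 45]), ([396.0, 198.7], [390, 192, 14, 16, 152])]
top
blue [([414.3, 72.8], [412, 70, 6, 7, 30]), ([385.9, 75.5], [384, 73, 5, 7, 27]), ([241.3, 188.7], [212, 182, 59, 15, 326]), ([178.0, 213.4], [168, 205, 21, 18, 291]), ([239.8, 232.4], [233, 226, 14, 14, 153]), ([302.9, 269.6], [294, 261, 19, 19, 276])]
yellow [([346.0, 50.8], [339, 42, 18, 16, 146]), ([356.0, 184.5], [327, 179, 60, 13, 347])]
green [([553.7, 74.9], [546, 64, 14, 24, 257]), ([329.2, 81.1], [327, 73, 6, 17, 50]), ([340.2, 87.3], [333, 82, 16, 11, 101]), ([416.5, 263.1], [407, 254, 20, 19, 308])]
```

View pics/z_scene0.png

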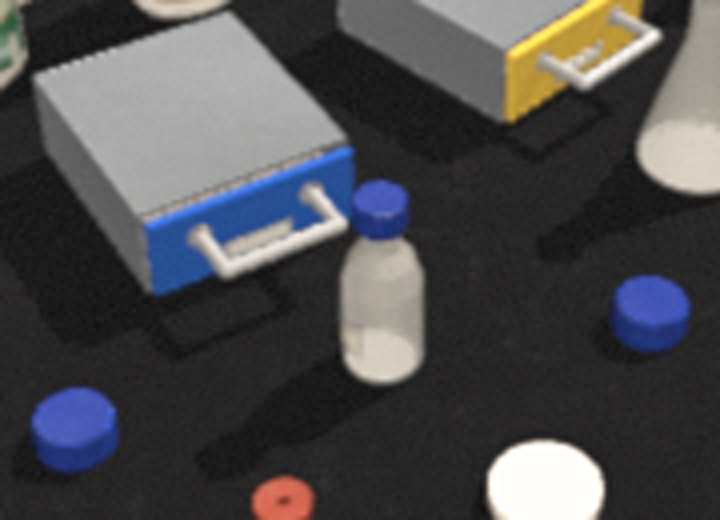

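View pics/z_top0.png

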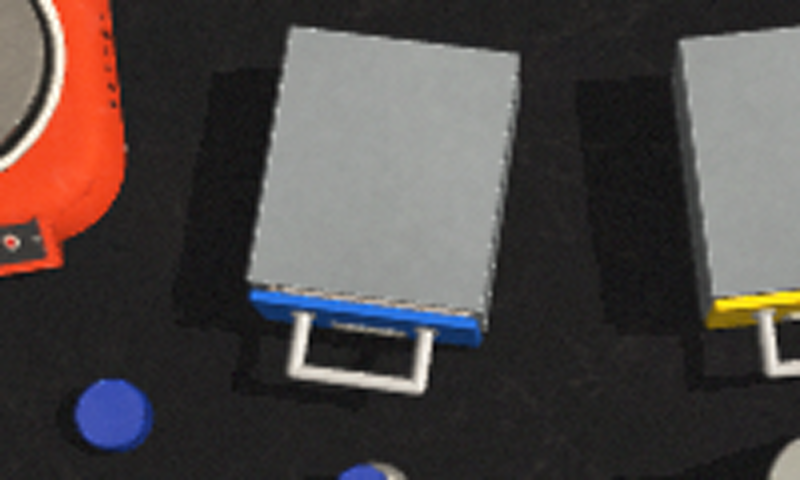

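View pics/z_top1.png

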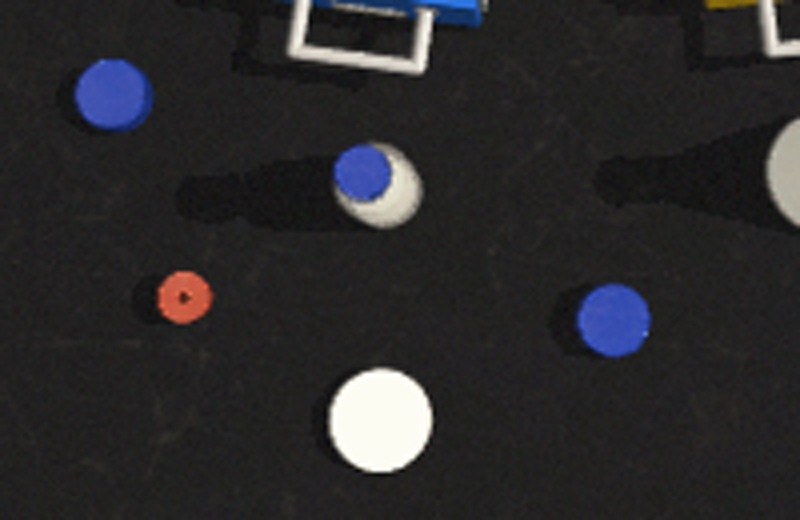

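View pics/z_scene1.png

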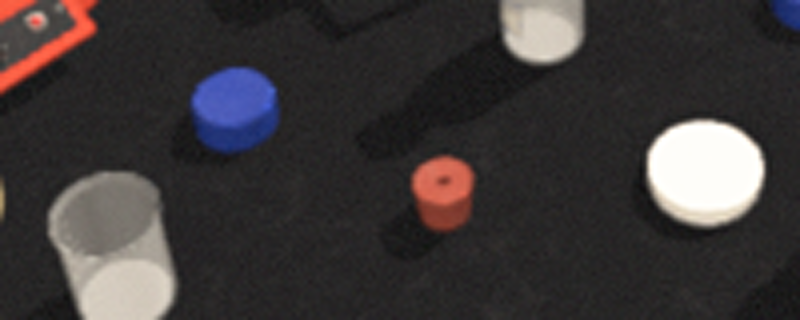

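```bash
cat > m.py <<'E'
from h import *
t=r.capture('top'); s=r.capture('scene')
def T0(x,y): return (150+(x+.5)/4-.5,110+(y+.5)/4-.5)
def T1(x,y): return (150+(x+.5)/4-.5,190+(y+.5)/4-.5)
def S0(x,y): return (170+(x+.5)/4-.5,170+(y+.5)/4-.5)
for n,a,b in [('capa',T1(112,93),S0(76,415)),('capb',T1(613,318),S0(650,303)),('bottlecap',T1(361,171),S0(380,198)),('hL',T0(295,375),S0(226,268)),('hR',T0(420,387),S0(343,225))]:
    print(n,*[np.round(v,1) for v in tri(t,a,s,b)])
print('top corners TL TR BL BR')
C=[atz(t,T0(*p),70)[:2] for p in [(288,27),(520,53),(248,283),(482,318)]]
for p in C: print(p.round(1))
C2=[atz(s,S0(*p),70)[:2] for p in [(35,75),(228,12),(143,217),(352,150)]]
print('scene back-L back-R front-L front-R')
for p in C2: print(p.round(1))
print('others')
for n,p in [('stopper',T1(184,297)),('petri',T1(380,420)),('flask',(358,236)),('beaker',(131,240)),('green',(416.5,263)),('dropper',(427,178)),('bottlebase',T1(388,195))]:
    print(n,atz(t,p,15).round(0))
E
python3 m.py
```

```text
capa [579.6 327.5  17.5] 0.1
capb [433.9  -1.4  13.2] 0.0
bottlecap [516.8 148.5 128.2] 0.3
hL [600.9 203.5  45.3] 2.6
hR [592.2 121.9  41.1] 1.5
top corners TL TR BL BR
[824.9 208.8]
[806.3  58.2]
[654.6 229.7]
[631.7  81.7]
scene back-L back-R front-L front-R
[822.3 208.7]
[801.7  63.9]
[649.7 231.1]
[619.7  91.5]
others
stopper [447. 275.  15.]
petri [369. 147.  15.]
flask [ 519. -145.   15.]
beaker [508. 448.  15.]
green [ 450. -292.   15.]
dropper [ 673. -331.   15.]
bottlebase [513. 144.  15.]
```

```bash
cat >> h.py <<'E'
from scipy.spatial.transform import Rotation as Ro
def Rt(o): return Ro.from_euler('xyz',o['tool_rot']).as_matrix()
def down(phi):
    y=np.array([np.cos(phi),np.sin(phi),0]);x=np.array([0,0,-1.]); return np.stack([x,y,np.cross(x,y)],1)
def go(tgt,phi=None):
    o=r.observe(); R=Rt(o); p=np.array(o['position'])
    print('t %.2f'%o['time_s'],'pos',p.round(1),'phi %.3f'%np.arctan2(R[1,1],R[0,1]),'xaxis',R[:,0].round(3),'w %.3f'%o['width'],'F',np.round(o['contact_force'],1),'q',np.round(o['q'],2))
    if tgt is None: return
    print('tool shift mm',(R.T@(np.array(tgt)-p)).round(1))
    if phi is not None:
        rv=Ro.from_matrix(R.T@down(phi)).as_rotvec(); print('rotvec',rv.round(4)); 
        # shifts with axes of target
        print('shift in target axes',(down(phi).T@(np.array(tgt)-p)).round(1))
E
python3 - <<'E'
from h import *
go([514,146,238],1.57); go([514,146,238],-1.57)
E
```

```text
t 0.35 pos [ 155.6 -527.5  238.6] phi -1.284 xaxis [-0.  0. -1.] w 0.998 F [0.3 1.  0.2] q [-1.5   0.38  1.3  -0.    1.46 -0.22]
tool shift mm [   0.8 -544.5 -534.3]
rotvec [-2.854e+00 -5.000e-04 -0.000e+00]
shift in target axes [6.000e-01 6.737e+02 3.579e+02]
t 0.35 pos [ 155.6 -527.5  238.6] phi -1.284 xaxis [-0.  0. -1.] w 0.998 F [0.3 1.  0.2] q [-1.5   0.38  1.3  -0.    1.46 -0.22]
tool shift mm [   0.8 -544.5 -534.3]
rotvec [ 0.286  -0.      0.0004]
shift in target axes [ 6.000e-01 -6.732e+02 -3.589e+02]
```

Run:
```python
from h import *
for k in range(8):
    print((down(-1.284+.145*k).T@np.array([.0224,.042,0])).round(3))
```

```text
[ 0.    -0.034 -0.033]
[ 0.    -0.029 -0.038]
[ 0.    -0.023 -0.042]
[ 0.    -0.017 -0.045]
[ 0.    -0.01  -0.047]
[ 0.    -0.003 -0.047]
[ 0.     0.004 -0.047]
[ 0.     0.01  -0.046]
```

>>> drive_tool:
  rows: "1 0 -0.034 -0.033 -0.145 0 0; 1 0 -0.029 -0.038 -0.145 0 0; 1 0 -0.023 -0.042 -0.145 0 0; 1 0 -0.017 -0.045 -0.145 0 0; 1 0 -0.010 -0.047 -0.145 0 0; 1 0 -0.003 -0.047 -0.145 0 0; 1 0 0.004 -0.047 -0.145 0 0; 1 0 0.010 -0.046 -0.145 0 0"

```text
time_s: 1.15
position: [332.3, -181.1, 237.4]
tool_rot: [1.061, 1.569, -0.601]
contact_force: [0.9, 0.0, 0.0]
width: 1.001
```

Run:
```python
from h import *
go([514,146,238],-.125)
```

```text
t 1.15 pos [ 332.3 -181.1  237.4] phi -0.091 xaxis [ 0.001 -0.001 -1.   ] w 1.001 F [0.9 0.  0. ] q [-0.82  0.07  1.72  0.    1.35 -0.72]
tool shift mm [  -0.6  151.2 -342.3]
rotvec [ 0.0338  0.0008 -0.0015]
shift in target axes [  -0.6  139.5 -347.2]
```

>>> drive_tool:
  rows: "1 0 0.018 -0.043 0.034 0 0; 1 0 0.0175 -0.0435 0 0 0; 1 0 0.0175 -0.0435 0 0 0; 1 0 0.0175 -0.0435 0 0 0; 1 0 0.0175 -0.0435 0 0 0; 1 0 0.0175 -0.0435 0 0 0; 1 0 0.0175 -0.0435 0 0 0; 1 0 0.0175 -0.0435 0 0 0"

```text
time_s: 1.95
position: [516.8, 164.0, 239.1]
tool_rot: [1.207, 1.563, -0.484]
contact_force: [0.5, -2.1, 0.5]
width: 1.001
```

Run:
```python
from h import *
go([514,146,238],-.125)
cap('wrist','w1.png')
```

```text
t 1.95 pos [516.8 164.  239.1] phi -0.120 xaxis [ 0.007 -0.003 -1.   ] w 1.001 F [ 0.5 -2.1  0.5] q [ 0.09  0.36  1.32 -0.    1.45  0.21]
tool shift mm [ 1.2 -0.6 18.2]
rotvec [ 0.0046  0.0026 -0.0069]
shift in target axes [ 1.1 -0.5 18.2]
```

View pics/w1.png

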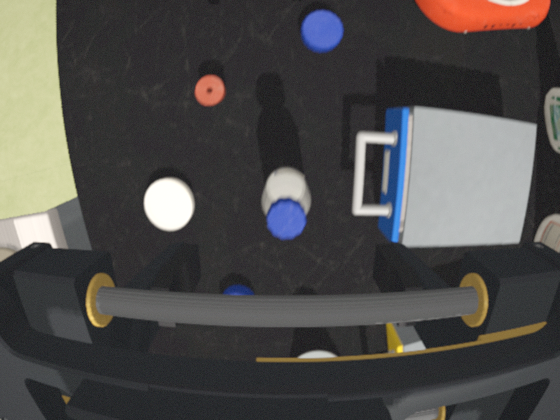

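```bash
cat >> h.py <<'E'
def wcap(fn):
    o=r.observe(); c=cap('wrist',fn); T=np.eye(4);T[:3,:3]=Rt(o);T[:3,3]=o['position']
    c['extrinsics']=T@c['tool_from_camera']; c['fish']=1
    np.savez('pics/'+fn+'.npz',E=c['extrinsics'],cx=c['cx'],cy=c['cy'],fov=c['fov_y']); return c
def wload(fn):
    z=np.load('pics/'+fn+'.npz'); return dict(extrinsics=z['E'],cx=float(z['cx']),cy=float(z['cy']),fov_y=float(z['fov']),frame=np.zeros((420,560,3)),fish=1)
_ray=ray
def ray(c,px):
    if not c.get('fish'): return _ray(c,px)
    f=210/np.tan(np.radians(c['fov_y']/2)); u=px[0]-c['cx'];v=px[1]-c['cy'];rr=np.hypot(u,v);th=rr/f
    d=np.array([u/rr*np.sin(th),-v/rr*np.sin(th),-np.cos(th)]); T=c['extrinsics']; return T[:3,3],T[:3,:3]@d
E
python3 - <<'E'
from h import *
w=wcap('w2.png'); t=r.capture('top') 
go(None)
import pickle
for n,a,b in [('capa',(322,31),(178,213.3)),('bottle',(286,219),(240,232.6)),('hL',(361,137),(223.5,203.8)),('hR',(356,211),(254.8,206.8))]:
    print(n,*[np.round(v,1) for v in tri(w,a,t,b)])
print('capa z22',atz(w,(322,31),22),atz(t,(178,213.3),22))
print('bot z132',atz(w,(286,219),132),atz(t,(240,232.6),132))
print('hL',atz(w,(361,137),51),atz(t,(223.5,203.8),51)); print('hR',atz(w,(356,211),51),atz(t,(254.8,206.8),51))
print(blobs(w,(108,120,60),(130,255,255)))
for p in [(386,108),(384,240),(411,108),(402,245),(533,122),(523,247)]: print(p,atz(w,p,70).round(1))
E
```

```text
t 2.10 pos [516.5 163.9 238.3] phi -0.117 xaxis [ 0.005 -0.003 -1.   ] w 0.997 F [-0.5 -0.2 -0.2] q [ 0.09  0.36  1.32 -0.    1.45  0.21]
capa [ 633.7  431.1 -345.9] 0.1
bottle [517.8 150.6 110.1] 0.8
hL [607.3 207.7  17.5] 7.0
hR [595.9 123.5  24. ] 2.6
capa z22 [579.35080785 333.03168101  22.        ] [577.76676168 325.14099464  22.        ]
bot z132 [518.08287559 157.63478139 132.        ] [516.00592243 147.8545139  132.        ]
hL [603.02249723 210.93543057  51.        ] [597.81820974 201.20835639  51.        ]
hR [591.84437381 132.01806237  51.        ] [590.0039985  121.17687937  51.        ]
[([319.9, 36.7], [299, 15, 44, 44, 1479]), ([388.9, 176.1], [376, 115, 31, 130, 1081]), ([283.4, 226.6], [264, 206, 40, 41, 1266]), ([236.2, 292.2], [225, 290, 23, 5, 84])]
(386, 108) [626.9 239.2  70. ]
(384, 240) [617.3 101.9  70. ]
(411, 108) [653.8 237.9  70. ]
(402, 245) [638.1  93.   70. ]
(533, 122) [821.  219.9  70. ]
(523, 247) [815.9  60.9  70. ]
```

Run:
```python
from h import *
w=wload('w2.png'); t=r.capture('top'); s=r.capture('scene')
im=cv2.imread('pics/w2.png'); cv2.imwrite('pics/z_w2.png',cv2.resize(im[0:260,180:560],None,fx=2,fy=2,interpolation=cv2.INTER_CUBIC))
print('bot',tri(w,(283.4,226.0),t,(240,232.6)),tri(w,(283.4,226),s,(265,219.5)))
print(atz(w,(283.4,226.0),132),atz(s,(265,219.5),132))
print('capa z22',atz(w,(319.5,36),22),atz(t,(178,213.3),22),atz(s,(189,273.75),22))
```

```text
bot (array([515.8570017 , 149.05796342, 124.3633341 ]), np.float64(1.913385528238701)) (array([514.797374  , 149.8448747 , 128.51634979]), np.float64(1.8446933036461854))
[515.27230798 151.93167389 132.        ] [511.52941237 151.29140484 132.        ]
capa z22 [575.82426448 327.29240602  22.        ] [577.76676168 325.14099464  22.        ] [574.09684309 329.1084174   22.        ]
```

View pics/z_w2.png

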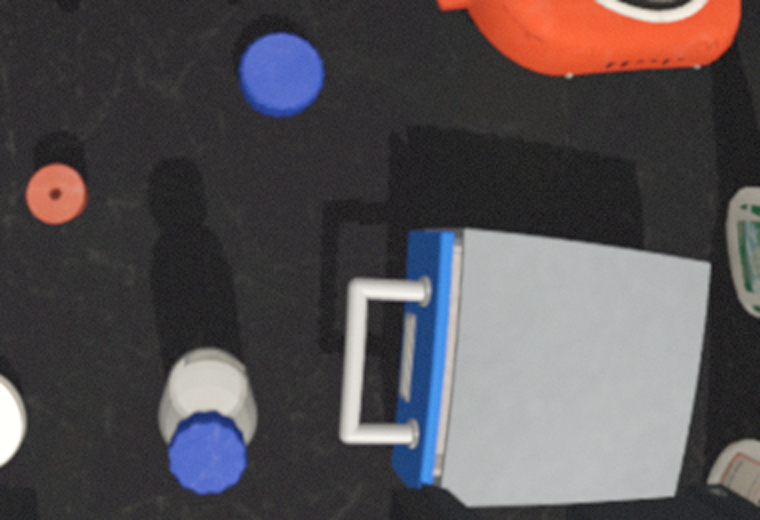

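Run:
```python
from h import *
w=wload('w2.png'); t=r.capture('top'); s=r.capture('scene')
for n,a,b,c in [('L',(357,142),(223.4,203.6),(226.5,237)),('R',(353.5,218.5),(254.7,206.5),(255.6,226.1))]:
    print(n,tri(w,a,t,b),tri(w,a,s,c),[atz(x,y,46).round(1) for x,y in ((w,a),(t,b),(s,c))])
go([514.5,150,78],-.125)
```

```text
L (array([601.77466209, 204.45655721,  33.51403122]), np.float64(0.634207425120976)) (array([599.00448044, 205.4294598 ,  46.85925565]), np.float64(0.6940592932188623)) [array([599.4, 205.6,  46. ]), array([599.2, 202.3,  46. ]), array([599.6, 204.7,  46. ])]
R (array([590.7198823 , 121.86629125,  45.19762148]), np.float64(2.066589690621191)) (array([590.64933717, 120.89125096,  40.89062226]), np.float64(0.9661536975041181)) [array([589.5, 122.2,  46. ]), array([591.6, 121.9,  46. ]), array([586.1, 124.8,  46. ])]
t 2.30 pos [515.9 160.8 239.3] phi -0.122 xaxis [ 0.006 -0.003 -1.   ] w 1.002 F [-0.4 -0.8  0.1] q [ 0.08  0.36  1.33 -0.    1.45  0.21]
tool shift mm [161.3  -1.1  10.5]
rotvec [ 0.0028  0.0027 -0.0065]
shift in target axes [161.3  -0.   10.9]
```

>>> drive_tool:
  rows: "1 0.02 0 0.006 0 0 -0.006; 1 0.035 0 0.004 0 0 0; 1 0.04 0 0.002 0 0 0; 1 0.035 0 0 0 0 0; 1 0.02 0 0 0 0 0; 1 0.01 0 0 0 0 0; 1 0 0 0 0 0 0; 1 0 0 0 0 0 0"

```text
time_s: 3.1
position: [515.4, 139.6, 79.5]
tool_rot: [1.445, 1.561, -0.261]
contact_force: [-0.3, -0.3, 0.1]
width: 1.003
```

Run:
```python
from h import *
go([514.5,150,78],-.125)
wcap('w3.png')
```

```text
t 3.10 pos [515.4 139.6  79.5] phi -0.136 xaxis [ 0.01  -0.003 -1.   ] w 1.003 F [-0.3 -0.3  0.1] q [ 0.04  0.52  1.58 -0.    1.03  0.18]
tool shift mm [  1.4  -2.3 -10.2]
rotvec [-0.0107  0.0013 -0.0099]
shift in target axes [  1.5  -2.2 -10.3]
```

View pics/w3.png

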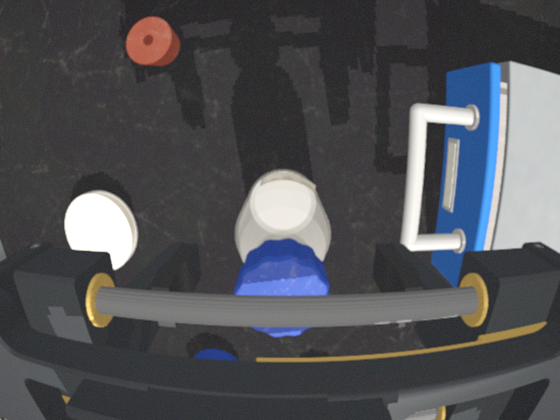

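>>> drive_tool:
  rows: "1 0 -0.001 -0.005 -0.01 0 -0.009; 1 0 -0.001 -0.004 0 0 0; 1 0 0 -0.001 0 0 0; -1 0 0 0 0 0 0; -1 0 0 0 0 0 0; -1 0 0 0 0 0 0; -1 0 0 0 0 0 0; -1 0 0 0 0 0 0"

```text
time_s: 3.95
position: [516.0, 151.1, 82.7]
tool_rot: [1.544, 1.564, -0.151]
contact_force: [0.5, 0.1, -0.4]
width: 0.569
```

Run:
```python
from h import *
go([514.5,150,78],-.125)
wcap('w4.png')
```

```text
t 3.95 pos [516.  151.1  82.7] phi -0.124 xaxis [ 0.006 -0.001 -1.   ] w 0.569 F [ 0.5  0.1 -0.4] q [ 0.07  0.52  1.56 -0.    1.05  0.19]
tool shift mm [ 4.7 -1.4  1.3]
rotvec [ 0.001   0.0002 -0.0063]
shift in target axes [ 4.7 -1.3  1.3]
```

View pics/w4.png

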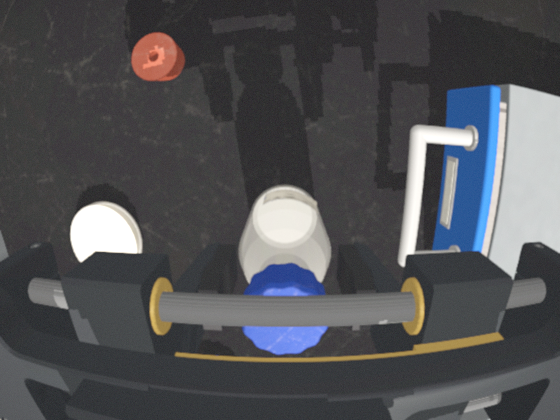

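Run:
```python
from h import *
go([380,-140,122],-.125)
```

```text
t 4.00 pos [516.  151.1  82.7] phi -0.124 xaxis [ 0.006 -0.001 -1.   ] w 0.524 F [ 0.6 -0.8  0.9] q [ 0.07  0.52  1.56 -0.    1.05  0.19]
tool shift mm [-39.8 -98.7 305.7]
rotvec [ 0.001   0.0002 -0.0063]
shift in target axes [-39.3 -98.6 305.8]
```

>>> drive_tool:
  rows: "-1 0 0 0 0 0 0; -1 0 0 0 0 0 0; -1 -0.01 0 0 0 0 0; -1 -0.015 0 0 0 0 0; -1 -0.015 0 0 0 0 0; -1 0 -0.002 0.006 0 0 0; -1 0 -0.006 0.018 0 0 0; -1 0 -0.009 0.027 0 0 0"

```text
time_s: 4.8
position: [491.7, 102.6, 124.5]
tool_rot: [1.533, 1.566, -0.159]
contact_force: [0.0, -0.3, -1.0]
width: 0.444
```

Run:
```python
from h import *
go([380,-140,122],-.125)
wcap('w5.png')
```

```text
t 4.80 pos [491.7 102.6 124.5] phi -0.121 xaxis [ 0.005 -0.001 -1.   ] w 0.444 F [ 0.  -0.3 -1. ] q [-0.03  0.42  1.61 -0.    1.11  0.09]
tool shift mm [  2.2 -81.7 254.2]
rotvec [ 0.0044  0.0002 -0.0053]
shift in target axes [  2.5 -80.6 254.6]
```

View pics/w5.png

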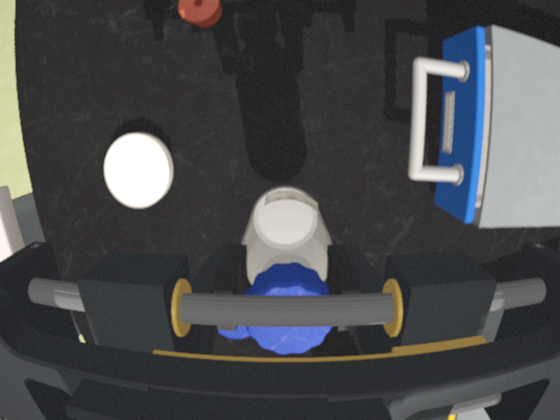

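Run:
```python
from h import *
c=cap('scene','s5.png')
cv2.imwrite('pics/z_s5.png',cv2.resize(c['frame'][130:330,180:400,::-1],None,fx=3,fy=3)); go([380,-140,122],-.125)
```

```text
t 4.90 pos [490.6 100.8 124.4] phi -0.124 xaxis [ 0.003 -0.001 -1.   ] w 0.441 F [-0.6  0.9 -1.9] q [-0.03  0.42  1.61 -0.    1.11  0.09]
tool shift mm [  2.4 -79.9 252.6]
rotvec [ 0.0009  0.0011 -0.0031]
shift in target axes [  2.4 -79.7 252.7]
```

View pics/z_s5.png

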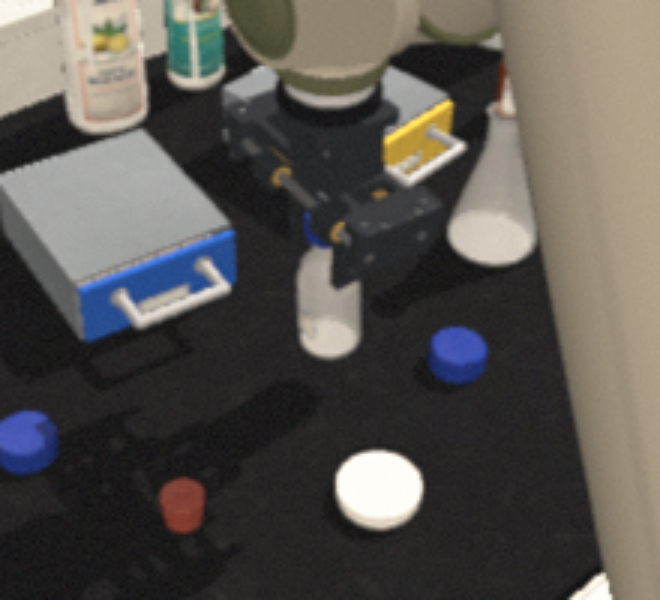

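Run:
```python
from h import *
s=r.capture('scene')
for z in (0,20,30,40,50): print(z,proj(s,(490.6,101,z)),proj(s,(490.6,101,z+132)))
go([380,-140,122],-.125)
```

```text
0 [286.83000716 255.23204473] [287.68047618 215.00514571]
20 [286.95013942 249.549829  ] [287.82220576 208.30138439]
30 [287.01130179 246.65686987] [287.89447677 204.88298947]
40 [287.07321286 243.72849692] [287.96771025 201.41907064]
50 [287.13588648 240.76405587] [288.04192554 197.90871244]
t 4.95 pos [491.4 101.7 124.5] phi -0.124 xaxis [ 0.004 -0.001 -1.   ] w 0.446 F [ 0.2  0.1 -2.6] q [-0.03  0.42  1.61 -0.    1.11  0.09]
tool shift mm [  2.3 -80.6 253.7]
rotvec [ 0.0007  0.0004 -0.0041]
shift in target axes [  2.5 -80.4 253.8]
```

>>> drive_tool:
  rows: "-1 0 -0.005 0.015 0 0 0; -1 0 -0.009 0.028 0 0 0; -1 0 -0.010 0.032 0 0 0; -1 0 -0.011 0.035 0 0 0; -1 0 -0.011 0.035 0 0 0; -1 0 -0.011 0.035 0 0 0; -1 0 -0.009 0.028 0 0 0; -1 0 -0.005 0.015 0 0 0"

```text
time_s: 5.75
position: [393.1, -114.6, 122.9]
tool_rot: [1.675, 1.564, -0.014]
contact_force: [-0.1, 0.4, -1.3]
width: 0.449
```

Run:
```python
from h import *
go([380,-140,90],-.125)
```

```text
t 5.75 pos [ 393.1 -114.6  122.9] phi -0.118 xaxis [ 0.007 -0.    -1.   ] w 0.449 F [-0.1  0.4 -1.3] q [-0.58  0.28  1.85  0.    1.01 -0.46]
tool shift mm [ 32.8 -10.3  26.8]
rotvec [ 0.0073 -0.0007 -0.0068]
shift in target axes [32.9 -9.9 26.9]
```

>>> drive_tool:
  rows: "-1 0 -0.004 0.010 0 0 -0.006; -1 0.005 -0.003 0.010 0 0 0; -1 0.010 -0.002 0.005 0 0 0; -1 0.010 0 0.001 0 0 0; -1 0.005 0 0 0 0 0; -1 0.003 0 0 0 0 0; -1 0 0 0 0 0 0; -1 0 0 0 0 0 0"

```text
time_s: 6.55
position: [381.9, -140.7, 87.6]
tool_rot: [2.228, 1.569, 0.54]
contact_force: [-0.3, -0.3, -1.6]
width: 0.439
```

Run:
```python
from h import *
go([380,-140,82],-.125)
c=cap('scene','s6.png'); cv2.imwrite('pics/z_s6.png',cv2.resize(c['frame'][130:330,300:520,::-1],None,fx=3,fy=3))
wcap('w6.png')
```

```text
t 6.55 pos [ 381.9 -140.7   87.6] phi -0.117 xaxis [ 0.001  0.001 -1.   ] w 0.439 F [-0.3 -0.3 -1.6] q [-0.65  0.34  1.9   0.    0.9  -0.53]
tool shift mm [ 5.6 -2.  -0.5]
rotvec [ 0.0085 -0.0009 -0.0011]
shift in target axes [ 5.6 -2.  -0.5]
```

View pics/z_s6.png

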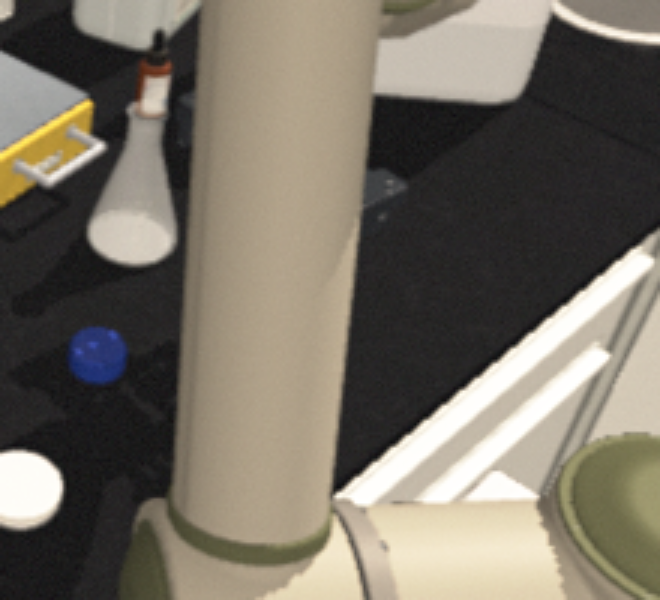

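View pics/w6.png

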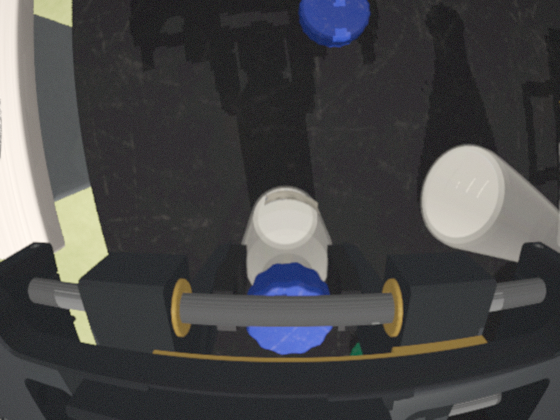

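>>> drive_tool:
  rows: "-1 0.002 0 0 0 0 0; -1 0.002 0 0 0 0 0; -1 0.002 0 0 0 0 0; -1 0.002 0 0 0 0 0; -1 0 0 0 0 0 0; -1 0 0 0 0 0 0; -1 0 0 0 0 0 0; -1 0 0 0 0 0 0"

```text
time_s: 7.45
position: [382.7, -142.2, 82.8]
tool_rot: [0.935, 1.563, -0.751]
contact_force: [-0.1, -0.6, -1.6]
width: 0.445
```

>>> drive_tool:
  rows: "-1 0.002 0 0 0 0 0; -1 0.002 0 0 0 0 0; -1 0.001 0 0 0 0 0; -1 0 0 0 0 0 0; -1 0 0 0 0 0 0; -1 0 0 0 0 0 0; -1 0 0 0 0 0 0; -1 0 0 0 0 0 0"

```text
time_s: 8.25
position: [383.1, -143.7, 82.5]
tool_rot: [0.741, 1.557, -0.942]
contact_force: [-2.1, -0.3, 4.3]
width: 0.443
```

Run:
```python
from h import *
fs=[]
for i in range(4):
    go(None); r.capture('top')
```

```text
t 8.25 pos [ 383.1 -143.7   82.5] phi -0.113 xaxis [ 0.008 -0.011 -1.   ] w 0.443 F [-2.1 -0.3  4.3] q [-0.65  0.35  1.91 -0.01  0.87 -0.53]
t 8.30 pos [ 383.1 -143.6   82.5] phi -0.113 xaxis [ 0.008 -0.011 -1.   ] w 0.444 F [-1.7  0.   3.4] q [-0.65  0.35  1.91 -0.01  0.87 -0.53]
t 8.35 pos [ 383.1 -143.6   82.5] phi -0.113 xaxis [ 0.008 -0.011 -1.   ] w 0.441 F [-1.2  0.6  3. ] q [-0.65  0.35  1.91 -0.    0.87 -0.53]
t 8.40 pos [ 383.1 -143.6   82.5] phi -0.113 xaxis [ 0.008 -0.011 -1.   ] w 0.440 F [-0.6 -0.6  3.6] q [-0.65  0.35  1.91 -0.    0.87 -0.53]
```

>>> drive_tool:
  rows: "0.5 0 0 0 0 0 0; 1 0 0 0 0 0 0; 1 0 0 0 0 0 0; 1 0 0 0 0 0 0; 1 0 0 0 0 0 0; 1 0 0 0 0 0 0; 1 -0.01 0 0 0 0 0; 1 -0.02 0 0 0 0 0"

```text
time_s: 9.25
position: [382.1, -142.5, 111.1]
tool_rot: [0.662, 1.563, -1.023]
contact_force: [-0.4, -0.6, 0.3]
width: 1.004
```

Run:
```python
from h import *
go([434,-1,200],-.125)
wcap('w7.png')
```

```text
t 9.25 pos [ 382.1 -142.5  111.1] phi -0.114 xaxis [ 0.004 -0.007 -1.   ] w 1.004 F [-0.4 -0.6  0.3] q [-0.65  0.3   1.87 -0.    0.97 -0.53]
tool shift mm [ -89.6   35.9 -145.8]
rotvec [ 0.0112  0.0065 -0.0051]
shift in target axes [ -88.9   33.8 -146.8]
```

View pics/w7.png

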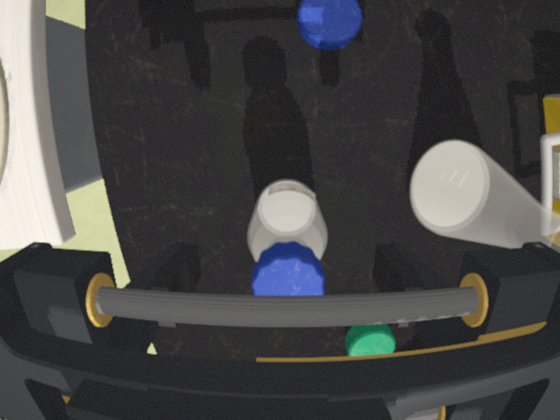

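>>> drive_tool:
  rows: "1 -0.045 0 0 0.011 0.006 -0.005; 1 -0.040 0.008 -0.015 0 0 0; 1 0 0.021 -0.040 0 0 0; 1 0 0.022 -0.043 0 0 0; 0.3 0 0.022 -0.043 0 0 0; 0 0 0.022 -0.043 0 0 0; -0.3 0 0.022 -0.043 0 0 0; -0.57 0 0.020 -0.037 0 0 0"

```text
time_s: 10.1
position: [557.8, 107.4, 202.5]
tool_rot: [1.225, 1.559, -0.48]
contact_force: [0.5, -1.5, -0.2]
width: 0.661
```

Run:
```python
from h import *
go([594.7,163.5,150],-.117)
```

```text
t 10.10 pos [557.8 107.4 202.5] phi -0.134 xaxis [ 0.01  -0.005 -1.   ] w 0.661 F [ 0.5 -1.5 -0.2] q [-0.02  0.44  1.32 -0.01  1.38  0.12]
tool shift mm [ 52.6  28.5 -60.7]
rotvec [-0.0172  0.004  -0.0108]
shift in target axes [ 52.5  30.1 -60. ]
```

>>> drive_tool:
  rows: "-0.57 0.005 0.010 -0.020 -0.017 0 -0.010; -0.57 0.015 0.010 -0.020 0 0 0; -0.57 0.015 0.007 -0.015 0 0 0; -0.57 0.012 0.003 -0.005 0 0 0; -0.57 0.005 0 0 0 0 0; -0.57 0 0 0 0 0 0; -0.57 0 0 0 0 0 0; -0.57 0 0 0 0 0 0"

```text
time_s: 10.9
position: [597.5, 168.9, 145.5]
tool_rot: [0.133, 1.567, -1.549]
contact_force: [-0.3, -0.3, 0.0]
width: 0.216
```

Run:
```python
from h import *
go([594.7,163.5,150],-.117)
wcap('w8.png'); go([594.7,163.5,150],-.117)
```

```text
t 10.90 pos [597.5 168.9 145.5] phi -0.112 xaxis [ 0.    -0.004 -1.   ] w 0.216 F [-0.3 -0.3  0. ] q [ 0.09  0.58  1.23 -0.    1.33  0.2 ]
tool shift mm [-4.5 -2.2  5.7]
rotvec [ 0.0054  0.004  -0.0005]
shift in target axes [-4.5 -2.2  5.7]
t 10.95 pos [597.6 168.8 145.7] phi -0.112 xaxis [ 0.    -0.004 -1.   ] w 0.218 F [ 0.4  0.2 -0.3] q [ 0.09  0.58  1.23 -0.    1.33  0.2 ]
tool shift mm [-4.3 -2.3  5.6]
rotvec [ 0.0053  0.0039 -0.0009]
shift in target axes [-4.3 -2.3  5.6]
```

View pics/w8.png

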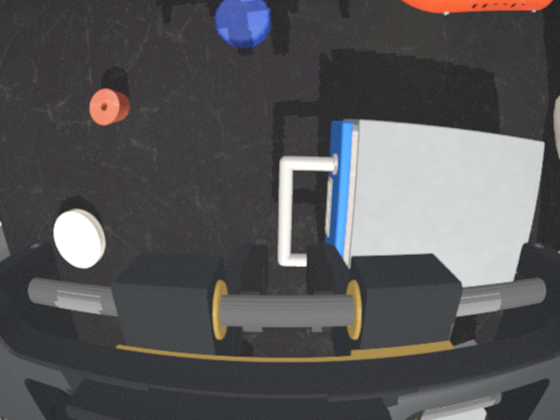

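Run:
```python
from h import *
w=wload('w8.png'); w2=wload('w2.png'); s=r.capture('scene')
im=cv2.imread('pics/w8.png'); cv2.imwrite('pics/z_w8.png',cv2.resize(im[140:280,220:380],None,fx=5,fy=5,interpolation=cv2.INTER_CUBIC))
for a,b in [((287,162),(357,142)),((286,260),(353.5,218.5))]:
    print(atz(w,a,46).round(1), tri(w,a,w2,b))
```

```text
[602.2 204.3  46. ] (array([601.87302417, 203.75598206,  35.42913281]), np.float64(1.857957752654422))
[592.4 124.1  46. ] (array([591.83144368, 118.00356042,  33.19743114]), np.float64(0.39394508267520867))
```

View pics/z_w8.png

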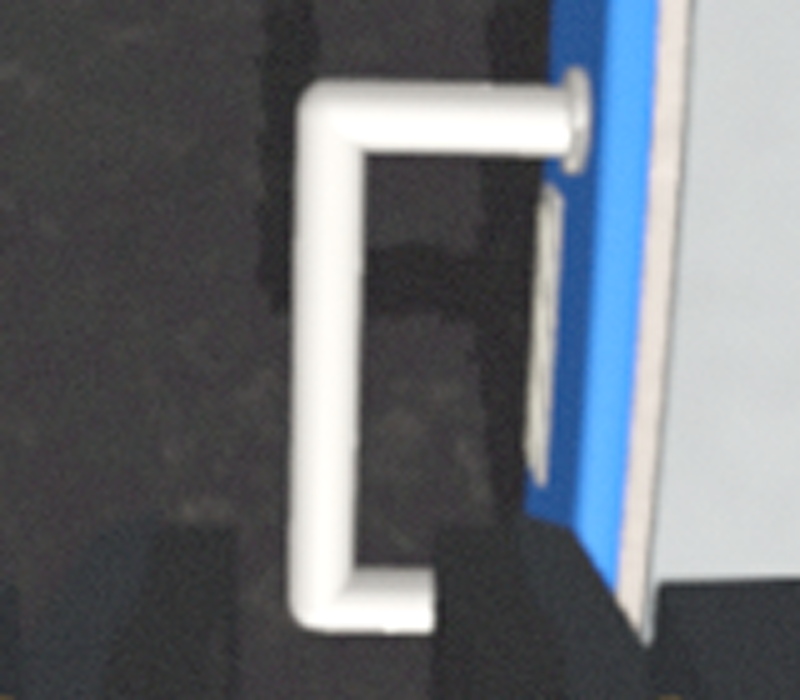

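>>> drive_tool:
  rows: "-0.57 0.01 -0.001 0.003 0.012 0.003 0; -0.57 0.02 -0.0005 0.002 0 0 0; -0.57 0.02 0 0 0 0 0; -0.57 0.015 0 0 0 0 0; -0.57 0.010 0 0 0 0 0; -0.57 0 0 0 0 0 0; -0.57 0 0 0 0 0 0; -0.57 0 0 0 0 0 0"

```text
time_s: 11.8
position: [595.7, 161.9, 68.3]
tool_rot: [1.677, 1.566, -0.022]
contact_force: [-0.7, 0.4, 0.2]
width: 0.215
```

Run:
```python
from h import *
go([596,163.7,65],-.125)
wcap('w9.png')
im=cv2.imread('pics/w9.png'); cv2.imwrite('pics/z_w9.png',cv2.resize(im[140:300,180:400],None,fx=3.5,fy=3.5,interpolation=cv2.INTER_CUBIC))
```

```text
t 11.80 pos [595.7 161.9  68.3] phi -0.129 xaxis [ 0.005 -0.    -1.   ] w 0.215 F [-0.7  0.4  0.2] q [ 0.07  0.65  1.34 -0.    1.14  0.2 ]
tool shift mm [ 3.3  0.1 -1.8]
rotvec [-0.0038 -0.0005 -0.0049]
shift in target axes [ 3.3  0.1 -1.8]
```

View pics/z_w9.png

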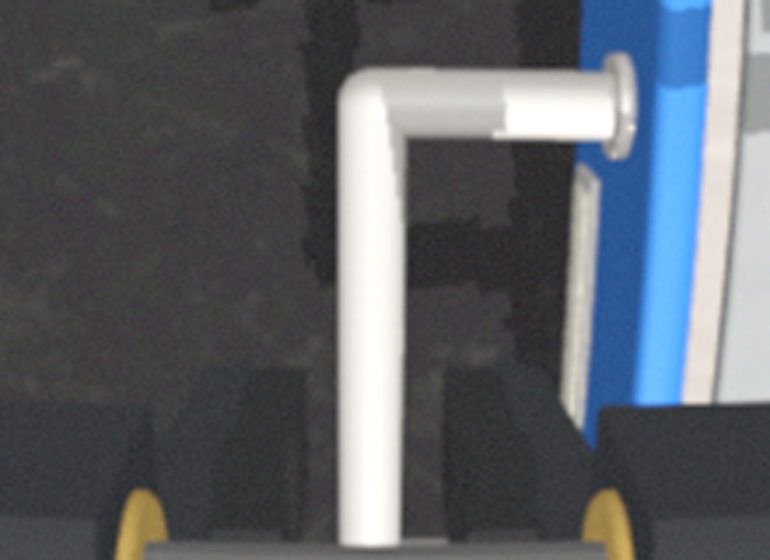

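>>> drive_tool:
  rows: "-0.57 0.003 -0.002 0 -0.003 0 -0.004; -0.57 0.010 0 0 0 0 0; -0.57 0.010 0 0 0 0 0; -0.57 0.010 0 0 0 0 0; -0.57 0.006 0 0 0 0 0; -0.57 0 0 0 0 0 0; -1 0 0 0 0 0 0; -1 0 0 0 0 0 0"

```text
time_s: 12.65
position: [594.1, 162.3, 26.4]
tool_rot: [1.93, 1.568, 0.234]
contact_force: [0.6, 0.3, -2.0]
width: 0.091
```

Run:
```python
from h import *
go([596,163.7,30],-.125)
wcap('w10.png')
```

```text
t 12.65 pos [594.1 162.3  26.4] phi -0.125 xaxis [ 0.002  0.001 -1.   ] w 0.091 F [ 0.6  0.3 -2. ] q [0.07 0.71 1.38 0.   1.06 0.2 ]
tool shift mm [-3.6  1.7 -1.6]
rotvec [-0.0004 -0.0008 -0.0022]
shift in target axes [-3.6  1.7 -1.6]
```

View pics/w10.png

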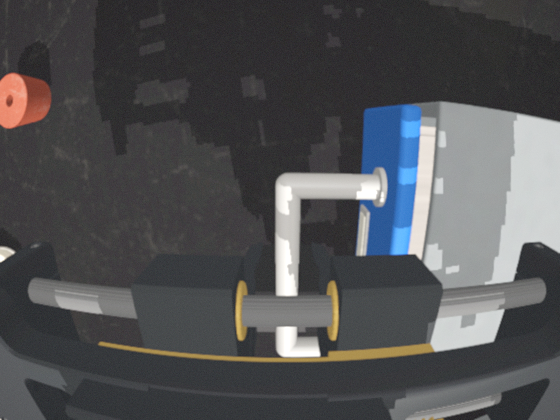

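>>> drive_tool:
  rows: "-1 0 -0.005 0 0 0 0; -1 0 -0.012 0 0 0 0; -1 0 -0.018 0 0 0 0; -1 0 -0.020 0 0 0 0; -1 0 -0.020 0 0 0 0; -1 0 -0.018 0 0 0 0; -1 0 -0.012 0 0 0 0; -1 0 -0.005 0 0 0 0"

```text
time_s: 13.5
position: [482.2, 177.6, 26.5]
tool_rot: [1.972, 1.559, 0.274]
contact_force: [1.2, 0.8, -8.3]
width: 0.09
```

Run:
```python
from h import *
go([594.1-.992*135,162.3+.125*135,27],-.125)
```

```text
t 13.50 pos [482.2 177.6  26.5] phi -0.127 xaxis [ 0.011  0.003 -1.   ] w 0.090 F [ 1.2  0.8 -8.3] q [0.12 0.58 1.69 0.   0.87 0.25]
tool shift mm [ -0.8 -22.    1.3]
rotvec [-0.0016 -0.0045 -0.0106]
shift in target axes [ -0.5 -22.1   1.2]
```

>>> drive_tool:
  rows: "-1 -0.001 -0.005 0 0 0 -0.01; -1 0 -0.005 0 0 0 0; -1 0 -0.004 0 0 0 0; -1 0 -0.004 0 0 0 0; -1 0 -0.003 0 0 0 0; -1 0 -0.003 0 0 0 0; -1 0 -0.003 0 0 0 0; -1 0 -0.003 0 0 0 0"

```text
time_s: 14.3
position: [465.2, 180.1, 26.6]
tool_rot: [1.839, 1.54, 0.14]
contact_force: [14.1, -0.6, -19.5]
width: 0.095
```

Run:
```python
from h import *
go([594.1-.992*135,162.3+.125*135,27],-.125)
cap('top','t11.png');cap('scene','s11.png')
```

```text
t 14.30 pos [465.2 180.1  26.6] phi -0.128 xaxis [ 0.031  0.004 -1.   ] w 0.095 F [ 14.1  -0.6 -19.5] q [0.13 0.56 1.74 0.   0.81 0.26]
tool shift mm [-0.6 -4.8  1.5]
rotvec [-0.0032 -0.0082 -0.0299]
shift in target axes [-0.4 -4.9  1.5]
```

View pics/s11.png

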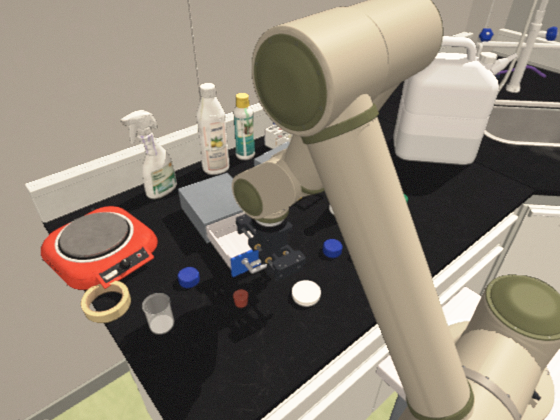

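>>> drive_tool:
  rows: "-1 -0.001 -0.004 0 0 0 -0.01; -1 0 -0.004 0 0 0 0; -1 0 -0.004 0 0 0 0; -1 0 -0.002 0 0 0 0; -1 0 0 0 0 0 0; -1 0 0 0 0 0 0; -1 0 0 0 0 0 0; -1 0 0 0 0 0 0"

```text
time_s: 15.2
position: [465.7, 180.0, 26.4]
tool_rot: [1.813, 1.52, 0.112]
contact_force: [3.3, 1.1, -10.6]
width: 0.091
```

Run:
```python
from h import *
go([465,180,27],-.125)
```

```text
t 15.20 pos [465.7 180.   26.4] phi -0.131 xaxis [ 0.05   0.006 -0.999] w 0.091 F [  3.3   1.1 -10.6] q [ 0.13  0.55  1.75 -0.    0.79  0.26]
tool shift mm [-0.6 -0.6  0.1]
rotvec [-0.0059 -0.0119 -0.0489]
shift in target axes [-0.6 -0.7  0.1]
```

>>> drive_tool:
  rows: "-0.57 0 0 0 0 0 0; -0.57 0 0 0 0 0 0; -0.57 0 0 0 0 0 -0.02; -0.57 0 0 0 0 0 -0.02; -0.57 -0.010 0 0 0 0 0; -0.57 -0.025 0 0 0 0 0; -0.57 -0.040 0 0 0 0 0; -0.5 -0.045 0 0 0 0 0"

```text
time_s: 16.0
position: [463.0, 177.9, 149.6]
tool_rot: [-2.859, 1.561, 1.723]
contact_force: [0.1, 1.2, -0.5]
width: 0.244
```

Run:
```python
from h import *
w=wcap('w12.png'); go([576,327,150],-.125); cap('top','t12.png')
```

```text
t 16.05 pos [466.  178.4 156.9] phi -0.130 xaxis [ 0.011  0.011 -1.   ] w 0.250 F [2.1 0.5 6.7] q [0.12 0.37 1.58 0.01 1.18 0.25]
tool shift mm [   9.8   89.7 -161.5]
rotvec [-0.0053 -0.0125 -0.0094]
shift in target axes [   6.9   90.7 -161.1]
```

View pics/w12.png

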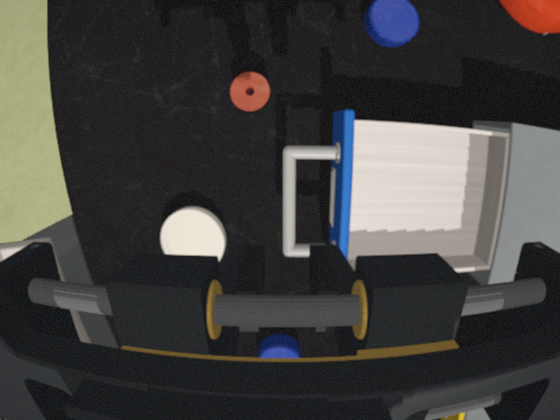

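View pics/t12.png

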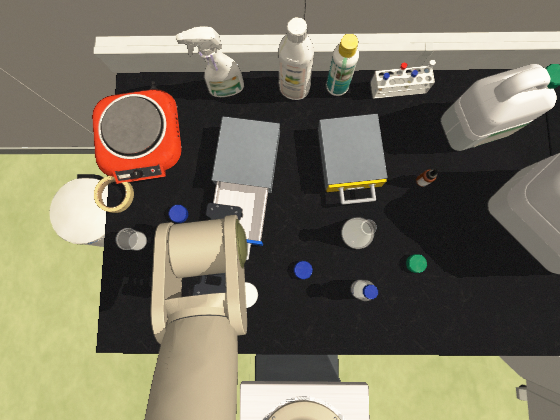

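Run:
```python
from h import *
t=r.capture('top')
for p in [(116,181),(164,178),(164,168),(181,155),(95,150)]: print(p,atz(t,p,0).round(0),atz(t,p,60).round(0))
w=wload('w12.png')
im=cv2.imread('pics/w12.png')
c=dict(frame=im[:,:,::-1].copy())
print(blobs(c,(108,120,60),(130,255,255)))
print('capa',atz(w,(391,20),22))
# tray corners: floor/top edges
for p in [(341,112),(333,246),(357,123),(508,137),(349,256),(490,268)]: print(p,atz(w,p,45).round(1),atz(w,p,70).round(1))
```

```text
(116, 181) [670. 506.   0.] [656. 478.  60.]
(164, 178) [678. 374.   0.] [663. 354.  60.]
(164, 168) [707. 376.   0.] [690. 356.  60.]
(181, 155) [743. 330.   0.] [724. 313.  60.]
(95, 150) [758. 570.   0.] [739. 539.  60.]
[([391.6, 22.1], [364, 0, 56, 48, 2185]), ([338.3, 173.1], [329, 109, 27, 151, 921]), ([279.2, 347.0], [258, 334, 43, 24, 851])]
capa [573.67642494 326.60148815  22.        ]
(341, 112) [514.2 247.5  45. ] [510.1 247.1  70. ]
(333, 246) [497.1 139.9  45. ] [494.6 150.3  70. ]
(357, 123) [525.8 237.8  45. ] [520.5 238.4  70. ]
(508, 137) [669.7 217.2  45. ] [650.  219.9  70. ]
(349, 256) [510.  128.8  45. ] [506.2 140.3  70. ]
(490, 268) [654.5  90.4  45. ] [636.3 105.7  70. ]
```

Run:
```python
from h import *
go([575,327,110],-.4)
for f in (-.13,-.265,-.4): print(f,down(f).T@np.array([18,25,0]))
```

```text
t 16.15 pos [464.7 178.2 151. ] phi -0.130 xaxis [ 0.007  0.011 -1.   ] w 0.251 F [-0.9  0.4 -0.7] q [0.12 0.37 1.59 0.01 1.17 0.25]
tool shift mm [  43.3   89.8 -161.4]
rotvec [ 0.2696 -0.0121 -0.0037]
shift in target axes [  41.    43.6 -180. ]
-0.13 [  0.          14.60726052 -27.12246191]
-0.265 [  0.          10.82393331 -28.84167935]
-0.4 [  0.           6.84363933 -30.03605501]
```

>>> drive_tool:
  rows: "0 0 0.015 -0.027 0.135 -0.011 -0.004; 1 0 0.011 -0.029 0.135 0 0; 1 0.005 0.007 -0.030 0 0 0; 1 0.010 0.007 -0.030 0 0 0; 1 0.010 0.007 -0.030 0 0 0; 1 0.010 0.004 -0.025 0 0 0; 1 0.005 0 -0.005 0 0 0; 1 0 0 0 0 0 0"

```text
time_s: 16.95
position: [571.2, 331.6, 101.7]
tool_rot: [-0.822, 1.556, -2.805]
contact_force: [0.1, -0.1, -1.0]
width: 0.957
```

Run:
```python
from h import *
go([575,327,110],-.4)
w=wcap('w13.png');print(blobs(w,(108,120,60),(130,255,255)))
```

```text
t 16.95 pos [571.2 331.6 101.7] phi -0.413 xaxis [-0.014 -0.005 -1.   ] w 0.957 F [ 0.1 -0.1 -1. ] q [0.35 0.69 1.15 0.   1.32 0.76]
tool shift mm [-8.3  5.2  2.8]
rotvec [-0.0131  0.0098  0.0107]
shift in target axes [-8.3  5.3  2.8]
[([296.8, 209.0], [264, 175, 66, 68, 3433]), ([268.9, 343.3], [260, 327, 26, 30, 309])]
```

View pics/w13.png

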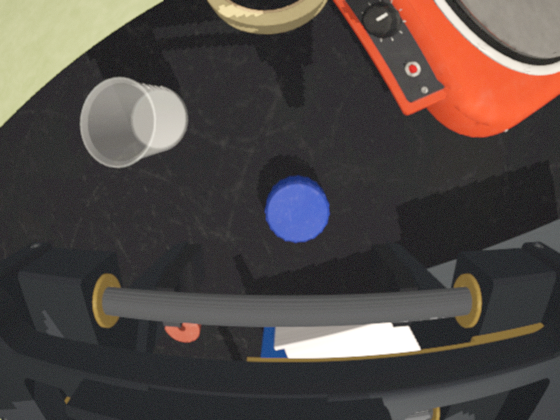

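Run:
```python
from h import *
w=wload('w13.png'); a=wload('w12.png')
print('capa',atz(w,(297,208),22), tri(w,(297,208),a,(391.6,21)))
go([575,327,10],-.4)
```

```text
capa [579.54962765 333.26757604  22.        ] (array([578.55932063, 329.60427985,   9.31381323]), np.float64(0.5703736988057828))
t 17.00 pos [571.2 331.3 102.1] phi -0.413 xaxis [-0.013 -0.005 -1.   ] w 0.991 F [-0.   0.2  0.4] q [0.35 0.69 1.15 0.   1.32 0.76]
tool shift mm [92.1  6.2  1.5]
rotvec [-0.0134  0.0097  0.0105]
shift in target axes [92.1  5.2  2.4]
```

>>> drive_tool:
  rows: "1 0.015 0.004 0 -0.013 0.01 0.01; 1 0.02 0.003 0 0 0 0; 1 0.02 0 0 0 0 0; 1 0.012 0 0 0 0 0; 1 0 0 0 0 0 0; 1 0 0 0 0 0 0; 1 0 0 0 0 0 0; 1 0 0 0 0 0 0"

```text
time_s: 17.8
position: [577.1, 323.4, 39.5]
tool_rot: [2.286, 1.565, 0.311]
contact_force: [0.4, 0.5, 0.1]
width: 1.0
```

Run:
```python
from h import *
go([577.5,329.5,7],-.4)
w=wcap('w14.png');print(blobs(w,(108,120,60),(130,255,255)))
print(atz(w,blobs(w,(108,120,60),(130,255,255))[0][0],18))
```

```text
t 17.80 pos [577.1 323.4  39.5] phi -0.404 xaxis [ 0.005  0.002 -1.   ] w 1.000 F [0.4 0.5 0.1] q [ 0.33  0.75  1.22 -0.    1.16  0.74]
tool shift mm [32.5 -2.1 -5.6]
rotvec [-0.0036 -0.0037 -0.0043]
shift in target axes [32.5 -2.  -5.8]
[([283.5, 231.6], [240, 186, 88, 90, 5705])]
[579.25049184 331.74498022  18.        ]
```

View pics/w14.png

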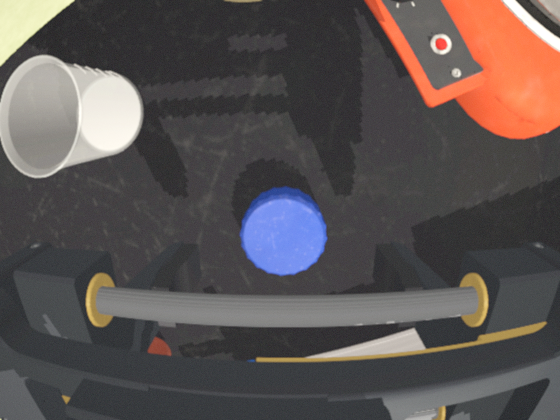

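>>> drive_tool:
  rows: "1 0.01 -0.001 -0.004 0 0 0; 1 0.012 0 -0.003 0 0 0; 1 0.008 0 0 0 0 0; 1 0.003 0 0 0 0 0; -1 0 0 0 0 0 0; -1 0 0 0 0 0 0; -1 0 0 0 0 0 0; -1 0 0 0 0 0 0"

```text
time_s: 18.65
position: [579.3, 331.3, 3.6]
tool_rot: [2.282, 1.565, 0.308]
contact_force: [0.2, -0.4, 0.1]
width: 0.66
```

>>> drive_tool:
  rows: "-1 0 0 0 0 0 0; -1 0 0 0 0 0 0; -1 0 0 0 0 0 0; -1 0 0 0 0 0 0; -1 -0.01 0 0 0 0 0; -1 -0.02 0 0 0 0 0; -1 -0.025 0 0 0 0 0; -1 -0.025 0 0 0 0 0"

```text
time_s: 19.45
position: [577.6, 330.5, 85.2]
tool_rot: [1.739, 1.57, -0.235]
contact_force: [0.2, -0.2, -0.4]
width: 0.524
```

Run:
```python
from h import *
go([590,190,90],-.125)
w=wcap('w15.png')
```

```text
t 19.45 pos [577.6 330.5  85.2] phi -0.403 xaxis [ 0. -0. -1.] w 0.524 F [ 0.2 -0.2 -0.4] q [ 0.34  0.71  1.16 -0.    1.27  0.75]
tool shift mm [ -4.8  66.6 124.4]
rotvec [-0.2783 -0.     -0.0004]
shift in target axes [ -4.8  29.8 137.9]
```

View pics/w15.png

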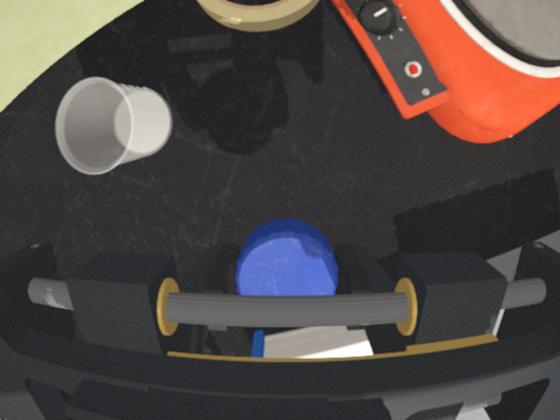

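Run:
```python
from h import *
for f in (-.403,-.264,-.125): print(f,down(f).T@np.array([1,-22,0]))
```

```text
-0.403 [ 0.          9.54784351 19.84536934]
-0.264 [ 0.          6.70612291 20.97684236]
-0.125 [ 0.          3.7350418  21.70367395]
```

>>> drive_tool:
  rows: "-1 -0.005 0.010 0.020 -0.139 0 0; -1 -0.010 0.007 0.021 -0.139 0 0; -1 0 0.004 0.022 0 0 0; -1 0 0.004 0.022 0 0 0; -1 0 0.004 0.022 0 0 0; -1 0 0.003 0.018 0 0 0; -1 0 0 0.008 0 0 0; -1 0 0 0 0 0 0"

```text
time_s: 20.3
position: [587.3, 189.9, 110.8]
tool_rot: [1.967, 1.553, 0.284]
contact_force: [-0.6, -0.0, -0.5]
width: 0.525
```

Run:
```python
from h import *
go([584.8,195.4,40],-.125)
w=wcap('w16.png');cap('top','t16.png')
```

```text
t 20.30 pos [587.3 189.9 110.8] phi -0.112 xaxis [ 0.017  0.005 -1.   ] w 0.525 F [-0.6 -0.  -0.5] q [0.12 0.6  1.3  0.   1.22 0.23]
tool shift mm [70.8 -4.2 -4.7]
rotvec [ 0.0131 -0.0068 -0.016 ]
shift in target axes [70.8 -3.1 -5.1]
```

View pics/w16.png

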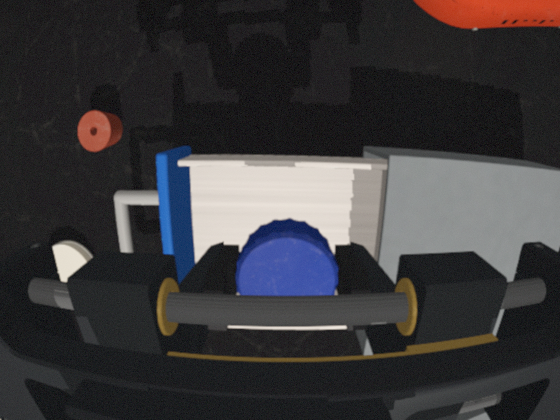

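View pics/t16.png

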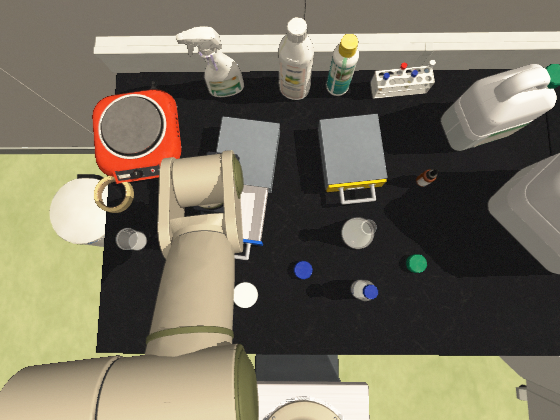

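Run:
```python
from h import *
w=wload('w16.png')
for n,p,z in [('Lwall in',(290,167),45),('Rwall',(290,326),45),('Lfloor',(290,190),14),('panel top back',(192,150),72),('panel back low',(192,250),45),('shell edge',(386,200),60),('handleL',(120,197),46),('cap',(287,270),126)]:
    p3=atz(w,p,z); print(n,p3.round(1))
    d=p3[:2]-np.array([589,164.6]); a=-.125; print('   tray xy',(d@[np.cos(a),np.sin(a)]).round(1),(d@[-np.sin(a),np.cos(a)]).round(1))
```

```text
Lwall in [595.  226.9  45. ]
   tray xy -1.8 62.5
Rwall [581.7 103.7  45. ]
   tray xy 0.4 -61.3
Lfloor [593.5 204.9  14. ]
   tray xy -0.6 40.5
panel top back [539.5 247.7  72. ]
   tray xy -59.4 76.3
panel back low [518.6 176.2  45. ]
   tray xy -71.3 2.8
shell edge [654.2 201.4  60. ]
   tray xy 60.1 44.7
handleL [471.1 221.8  46. ]
   tray xy -124.1 42.0
cap [587.9 193.1 126. ]
   tray xy -4.7 28.2
```

>>> drive_tool:
  rows: "-1 0.010 -0.002 -0.003 0.013 -0.007 -0.016; -1 0.020 -0.001 -0.002 0 0 0; -1 0.020 0 0 0 0 0; -1 0.018 0 0 0 0 0; -1 0.012 0 0 0 0 0; -1 0.005 0 0 0 0 0; -1 0 0 0 0 0 0; -1 0 0 0 0 0 0"

```text
time_s: 21.2
position: [583.5, 203.4, 19.7]
tool_rot: [-1.334, 1.566, -3.025]
contact_force: [0.0, -0.7, -0.3]
width: 0.53
```

Run:
```python
from h import *
go([584.8,195.4,18],-.125)
w=wcap('w17.png')
```

```text
t 21.20 pos [583.5 203.4  19.7] phi -0.121 xaxis [-0.004 -0.001 -1.   ] w 0.530 F [ 0.  -0.7 -0.3] q [0.14 0.72 1.37 0.   1.06 0.26]
tool shift mm [1.7 2.2 7.8]
rotvec [0.0043 0.001  0.0043]
shift in target axes [1.7 2.2 7.8]
```

View pics/w17.png

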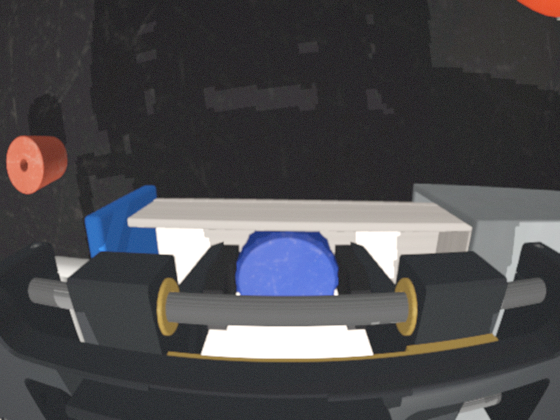

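>>> drive_tool:
  rows: "-1 0 0.001 0.004 0 0 0; -1 0 0.001 0.004 0 0 0; -1 0.001 0 0 0 0 0; -1 0 0 0 0 0 0; 0.4 0 0 0 0 0 0; 0.4 0 0 0 0 0 0; 0.4 0 0 0 0 0 0; 0.4 0 0 0 0 0 0"

```text
time_s: 22.05
position: [585.8, 194.2, 21.1]
tool_rot: [-1.18, 1.571, -2.873]
contact_force: [-0.3, -0.1, 0.2]
width: 0.701
```

Run:
```python
from h import *
go([584.8,195.4,18],-.125)
w=wcap('w18.png')
```

```text
t 22.05 pos [585.8 194.2  21.1] phi -0.121 xaxis [-0. -0. -1.] w 0.701 F [-0.3 -0.1  0.2] q [ 0.13  0.72  1.37 -0.    1.05  0.25]
tool shift mm [ 3.1 -1.1 -1.1]
rotvec [0.0035 0.0001 0.0001]
shift in target axes [ 3.1 -1.1 -1.1]
```

View pics/w18.png

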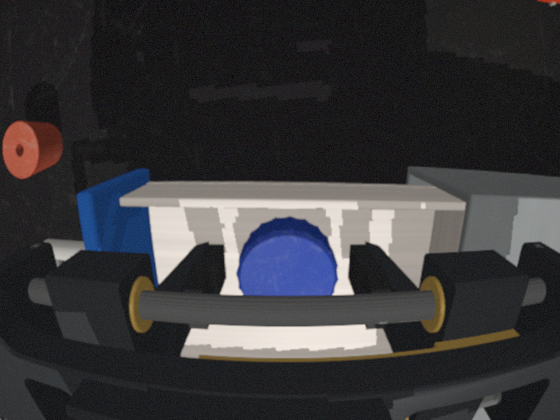

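>>> drive_tool:
  rows: "0.4 -0.030 0 0 0 0 0; 0.4 -0.045 0 0 0 0 0; 0.4 -0.030 -0.008 0.013 0 0 0; 1 0 -0.021 0.035 0 0 0; 1 0 -0.023 0.039 0 0 0; 1 0 -0.023 0.039 0 0 0; 1 0 -0.023 0.039 0 0 0; 1 0 -0.020 0.034 0 0 0"

```text
time_s: 22.9
position: [442.0, 8.5, 129.8]
tool_rot: [1.41, 1.567, -0.275]
contact_force: [0.5, 0.2, 0.3]
width: 1.0
```

>>> drive_tool:
  rows: "1 0 -0.005 0.008 0 0 0; 1 0 0 0 0 0 0; 1 0 0 0 0 0 0; 1 0 0 0 0 0 0; 1 0 0 0 0 0 0; 1 0 0 0 0 0 0; 1 0 0 0 0 0 0; 1 0 0 0 0 0 0"

```text
time_s: 23.7
position: [436.6, 1.5, 130.1]
tool_rot: [1.488, 1.566, -0.197]
contact_force: [-0.1, 0.4, 0.1]
width: 1.002
```

Run:
```python
from h import *
t=r.capture('top'); print(atz(t,(303,269.6),22))
go([434,-1,100],-.125)
w=wcap('w19.png');b=blobs(w,(108,120,60),(130,255,255)); print(b)
for x in b: print(atz(w,x[0],20))
```

```text
[432.64760761  -1.34579186  22.        ]
t 23.75 pos [436.6   1.5 130.1] phi -0.114 xaxis [ 0.005 -0.001 -1.   ] w 1.000 F [-0.1 -1.  -0.4] q [-0.27  0.31  1.77  0.    1.06 -0.16]
tool shift mm [30.1 -2.4  2.7]
rotvec [ 0.0105  0.0003 -0.0046]
shift in target axes [30.1 -2.3  2.8]
[([353.1, 37.2], [340, 0, 26, 73, 1001]), ([279.3, 203.9], [250, 174, 59, 61, 2760])]
[504.85692149 130.69697887  20.        ]
[431.59935685   2.46508942  20.        ]
```

View pics/w19.png

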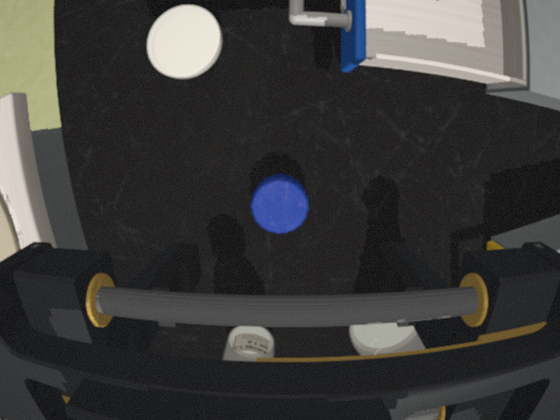

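>>> drive_tool:
  rows: "1 0.015 -0.003 0.001 0.010 0 -0.005; 1 0.025 -0.002 0 0 0 0; 1 0.025 0 0 0 0 0; 1 0.020 0 0 0 0 0; 1 0.008 0 0 0 0 0; 1 0 0 0 0 0 0; 1 0 0 0 0 0 0; 1 0 0 0 0 0 0"

```text
time_s: 24.6
position: [433.5, 0.3, 36.4]
tool_rot: [1.349, 1.565, -0.347]
contact_force: [1.1, -0.7, -1.2]
width: 1.004
```

Run:
```python
from h import *
go([432,1,5],-.125)
w=wcap('w20.png');b=blobs(w,(108,120,60),(130,255,255)); print(b)
for x in b: print(atz(w,x[0],18))
```

```text
t 24.60 pos [4.335e+02 3.000e-01 3.640e+01] phi -0.125 xaxis [ 0.005 -0.002 -1.   ] w 1.004 F [ 1.1 -0.7 -1.2] q [-0.27  0.47  1.89 -0.    0.77 -0.15]
tool shift mm [31.3 -1.7 -0.5]
rotvec [-0.0003  0.0012 -0.0055]
shift in target axes [31.4 -1.6 -0.5]
[([387.1, 19.9], [371, 0, 41, 46, 977]), ([281.6, 242.9], [238, 197, 88, 91, 6013])]
[500.67270816 115.97626686  18.        ]
[431.6246983    3.58065553  18.        ]
```

>>> drive_tool:
  rows: "1 0.010 -0.001 -0.001 0 0 -0.005; 1 0.012 0 -0.001 0 0 0; 1 0.007 0 0 0 0 0; 1 0.003 0 0 0 0 0; -1 0 0 0 0 0 0; -1 0 0 0 0 0 0; -1 0 0 0 0 0 0; -1 0 0 0 0 0 0"

```text
time_s: 25.45
position: [434.0, 2.2, 4.0]
tool_rot: [1.162, 1.566, -0.533]
contact_force: [0.3, 0.4, 0.3]
width: 0.661
```

>>> drive_tool:
  rows: "-1 0 0 0 0 0 0; -1 0 0 0 0 0 0; -1 0 0 0 0 0 0; -1 -0.01 0 0 0 0 0; -1 -0.02 0 0 0 0 0; -1 -0.03 0 0 0 0 0; -1 -0.03 0 0 0 0 0; -1 -0.02 0 0 0 0 0"

```text
time_s: 26.25
position: [432.1, 2.8, 118.8]
tool_rot: [-0.108, 1.57, -1.804]
contact_force: [0.4, 0.7, -0.1]
width: 0.532
```

Run:
```python
from h import *
t=np.array([589,164.6]); a=-.125
p=t-30*np.array([-np.sin(a),np.cos(a)])-8*np.array([np.cos(a),np.sin(a)]); print(p)
go([*p,115],-.125)
w=wcap('w21.png')
```

```text
[577.32217666 135.83146785]
t 26.25 pos [432.1   2.8 118.8] phi -0.125 xaxis [-0.    -0.001 -1.   ] w 0.532 F [ 0.4  0.7 -0.1] q [-0.27  0.32  1.8  -0.    1.02 -0.14]
tool shift mm [   3.6  127.4 -150.1]
rotvec [-0.0004  0.0013  0.0001]
shift in target axes [   3.8  127.5 -150.1]
```

View pics/w21.png

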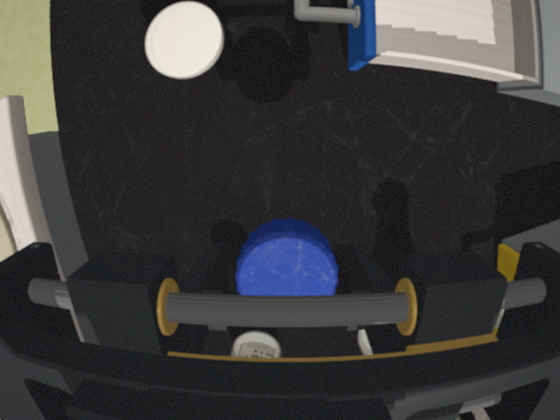

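>>> drive_tool:
  rows: "-1 0 0.010 -0.012 0 0 0; -1 0 0.020 -0.024 0 0 0; -1 0 0.025 -0.029 0 0 0; -1 0 0.025 -0.029 0 0 0; -1 0 0.023 -0.027 0 0 0; -1 0 0.016 -0.019 0 0 0; -1 0 0.006 -0.007 0 0 0; -1 0 0 0 0 0 0"

```text
time_s: 27.1
position: [579.1, 137.7, 124.8]
tool_rot: [1.218, 1.563, -0.48]
contact_force: [0.1, -0.2, 0.3]
width: 0.522
```

Run:
```python
from h import *
go([577.3,135.8,18],-.125)
w=wcap('w22.png')
```

```text
t 27.10 pos [579.1 137.7 124.8] phi -0.127 xaxis [ 0.007 -0.004 -1.   ] w 0.522 F [ 0.1 -0.2  0.3] q [ 0.04  0.56  1.34 -0.    1.23  0.16]
tool shift mm [106.8  -2.4   1.9]
rotvec [-0.0019  0.0027 -0.0074]
shift in target axes [106.8  -1.6   2.2]
```

View pics/w22.png

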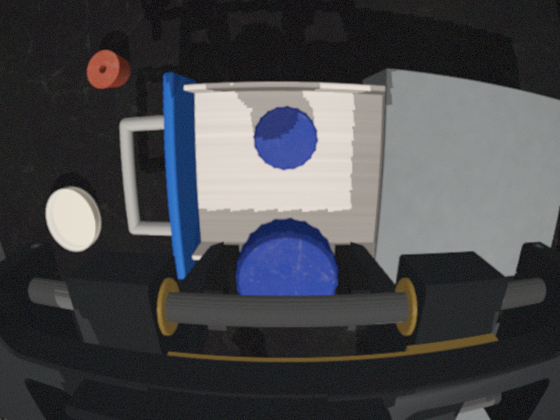

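>>> drive_tool:
  rows: "-1 0.010 -0.001 0.001 0 0 -0.007; -1 0.020 -0.001 0 0 0 0; -1 0.020 0 0 0 0 0; -1 0.015 0 0 0 0 0; -1 0.005 0 0 0 0 0; -1 0 0 0 0 0 0; -1 0 0 0 0 0 0; -1 0 0 0 0 0 0"

```text
time_s: 27.95
position: [571.6, 130.2, 52.3]
tool_rot: [-0.801, 1.565, -2.506]
contact_force: [0.2, -0.5, 0.6]
width: 0.529
```

Run:
```python
from h import *
go([577.3,135.8,18],-.125)
w=wcap('w23.png')
```

```text
t 27.95 pos [571.6 130.2  52.3] phi -0.134 xaxis [-0.005 -0.003 -1.   ] w 0.529 F [ 0.2 -0.5  0.6] q [ 0.02  0.64  1.44 -0.    1.07  0.16]
tool shift mm [34.3  5.1 -6.5]
rotvec [-0.0086  0.004   0.0042]
shift in target axes [34.3  5.  -6.3]
```

View pics/w23.png

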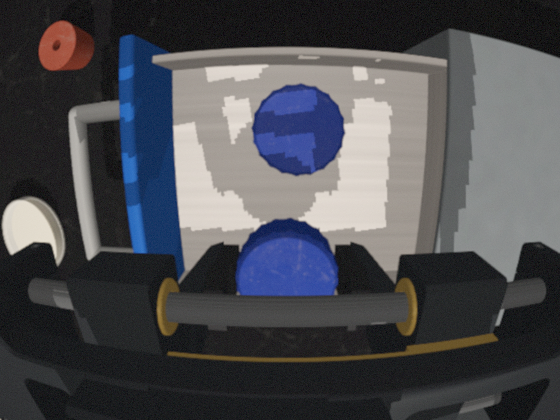

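>>> drive_tool:
  rows: "-1 0 0.003 -0.004 -0.008 0.004 0.004; -1 0.005 0.002 -0.002 0 0 0; -1 0.010 0 0 0 0 0; -1 0.010 0 0 0 0 0; -1 0.005 0 0 0 0 0; -1 0.001 0 0 0 0 0; -1 0 0 0 0 0 0; -1 0 0 0 0 0 0"

```text
time_s: 28.8
position: [578.1, 136.3, 18.8]
tool_rot: [2.016, 1.57, 0.321]
contact_force: [0.5, -1.1, -0.1]
width: 0.528
```

Run:
```python
from h import *
go([577.3,135.8,18],-.125)
w=wcap('w24.png')
```

```text
t 28.80 pos [578.1 136.3  18.8] phi -0.124 xaxis [ 0.001  0.    -1.   ] w 0.528 F [ 0.5 -1.1 -0.1] q [0.03 0.69 1.45 0.   1.   0.16]
tool shift mm [ 0.8 -0.7  0.6]
rotvec [ 0.0007 -0.0005 -0.001 ]
shift in target axes [ 0.8 -0.7  0.6]
```

View pics/w24.png

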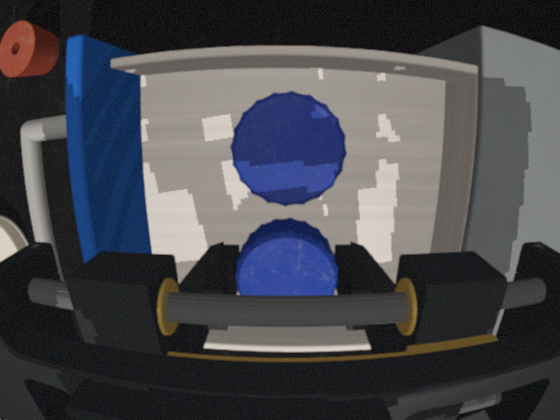

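Good position: release and rise.

>>> drive_tool:
  rows: "0.4 0 0 0 0 0 0; 0.4 0 0 0 0 0 0; 0.4 0 0 0 0 0 0; 0.4 0 0 0 0 0 0; 0.4 -0.010 0 0 0 0 0; 0.4 -0.030 0 0 0 0 0; 0.4 -0.045 0 0 0 0 0; 0.4 -0.045 0 0 0 0 0"

```text
time_s: 29.65
position: [575.7, 136.0, 150.1]
tool_rot: [-1.45, 1.562, 3.137]
contact_force: [0.4, 0.8, -0.0]
width: 0.698
```

Run:
```python
from h import *
go([400,188,150],-.125)
w=wcap('w25.png')
```

```text
t 29.65 pos [575.7 136.  150.1] phi -0.125 xaxis [-0.009  0.    -1.   ] w 0.698 F [ 0.4  0.8 -0. ] q [0.03 0.53 1.31 0.   1.31 0.16]
tool shift mm [   1.7 -180.8  -29.8]
rotvec [0.0003 0.0011 0.0092]
shift in target axes [ 1.000e-01 -1.808e+02 -2.970e+01]
```

View pics/w25.png

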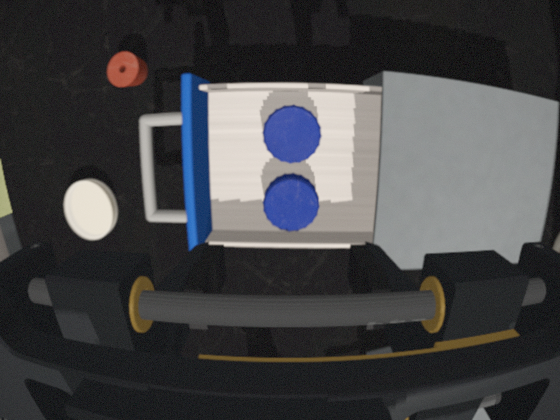

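>>> drive_tool:
  rows: "0 0 -0.020 -0.004 0 0 0.009; -1 0 -0.035 -0.007 0 0 0; -1 0 -0.035 -0.007 0 0 0; -1 0 -0.035 -0.007 0 0 0; -1 0 -0.020 -0.004 0 0 0; -1 0 -0.004 -0.001 0 0 0; -1 0 0 0 0 0 0; -1 0 0 0 0 0 0"

```text
time_s: 30.5
position: [432.4, 185.4, 163.2]
tool_rot: [1.717, 1.541, 0.021]
contact_force: [0.3, 0.3, -0.0]
width: 0.008
```

Run:
```python
from h import *
go([432,184,30],-.125)
w=wcap('w26.png')
```

```text
t 30.50 pos [432.4 185.4 163.2] phi -0.126 xaxis [ 0.029  0.001 -1.   ] w 0.008 F [ 0.3  0.3 -0. ] q [ 0.15  0.31  1.65 -0.    1.15  0.28]
tool shift mm [133.1  -4.1   2.1]
rotvec [-0.0004 -0.0043 -0.0291]
shift in target axes [133.2  -0.2   1.5]
```

View pics/w26.png

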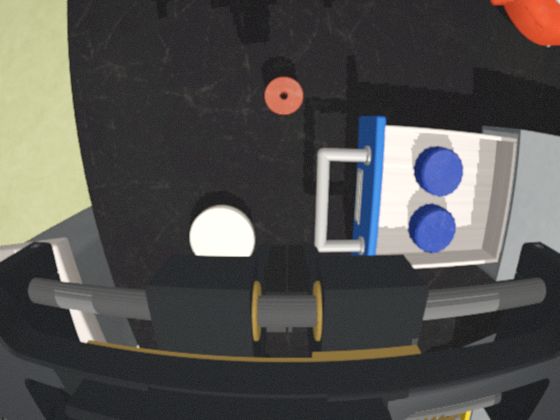

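>>> drive_tool:
  rows: "-1 0.01 0 0.001 0 -0.004 -0.029; -1 0.03 0 0 0 0 0; -1 0.035 0 0 0 0 0; -1 0.030 0 0 0 0 0; -1 0.015 0 0 0 0 0; -1 0.006 0 0 0 0 0; -1 0 0 0 0 0 0; -1 0 0 0 0 0 0"

```text
time_s: 31.35
position: [438.6, 181.8, 28.5]
tool_rot: [-1.469, 1.564, 3.112]
contact_force: [0.2, -0.2, 0.4]
width: 0.002
```

Run:
```python
from h import *
go([578,165,30],-.125)
w=wcap('w27.png')
```

```text
t 31.35 pos [438.6 181.8  28.5] phi -0.131 xaxis [-0.007  0.    -1.   ] w 0.002 F [ 0.2 -0.2  0.4] q [0.14 0.53 1.78 0.   0.83 0.27]
tool shift mm [ -2.5 140.4  -1.6]
rotvec [-0.0062  0.0007  0.0069]
shift in target axes [ -1.5 140.4  -0.8]
```

View pics/w27.png

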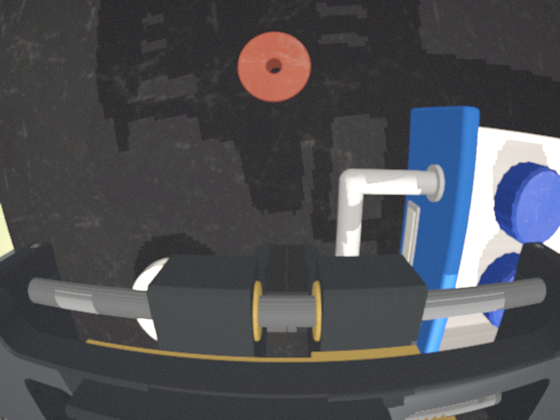

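>>> drive_tool:
  rows: "-1 0 0.004 0 0.006 0 0.007; -1 0 0.006 0 0 0 0; -1 0 0.010 0 0 0 0; -1 0 0.014 0 0 0 0; -1 0 0.016 0 0 0 0; -1 0 0.016 0 0 0 0; -1 0 0.016 0 0 0 0; -1 0 0.014 0 0 0 0"

```text
time_s: 32.2
position: [537.0, 168.4, 30.4]
tool_rot: [-1.414, 1.567, -3.122]
contact_force: [-2.2, 1.1, -0.7]
width: 0.003
```

Run:
```python
from h import *
go([578,165,30],-.125)
w=wcap('w28.png')
```

```text
t 32.20 pos [537.  168.4  30.4] phi -0.137 xaxis [-0.004 -0.    -1.   ] w 0.003 F [-2.2  1.1 -0.7] q [0.09 0.64 1.53 0.   0.98 0.23]
tool shift mm [ 0.2 41.1 -2.2]
rotvec [-0.0115  0.0006  0.0038]
shift in target axes [ 0.4 41.1 -1.8]
```

View pics/w28.png

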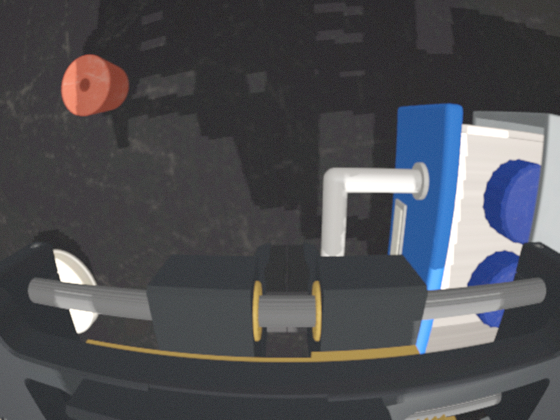

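>>> drive_tool:
  rows: "-1 0 0.010 -0.001 -0.011 0 0.004; -1 0 0.010 -0.001 0 0 0; -1 0 0.009 0 0 0 0; -1 0 0.006 0 0 0 0; -1 0 0.004 0 0 0 0; -1 0 0.003 0 0 0 0; -1 0 0.003 0 0 0 0; -1 0 0.003 0 0 0 0"

```text
time_s: 33.05
position: [578.6, 164.1, 30.9]
tool_rot: [-1.392, 1.545, -3.088]
contact_force: [-15.8, -0.5, 9.7]
width: 0.003
```

Run:
```python
from h import *
go([578,165,30],-.125)
w=wcap('w29.png')
```

```text
t 33.05 pos [578.6 164.1  30.9] phi -0.126 xaxis [-0.026 -0.001 -1.   ] w 0.003 F [-15.8  -0.5   9.7] q [0.08 0.69 1.4  0.   1.08 0.2 ]
tool shift mm [ 1.  -0.7 -0.8]
rotvec [-0.0004  0.0047  0.0258]
shift in target axes [ 0.9 -0.7 -0.8]
```

View pics/w29.png

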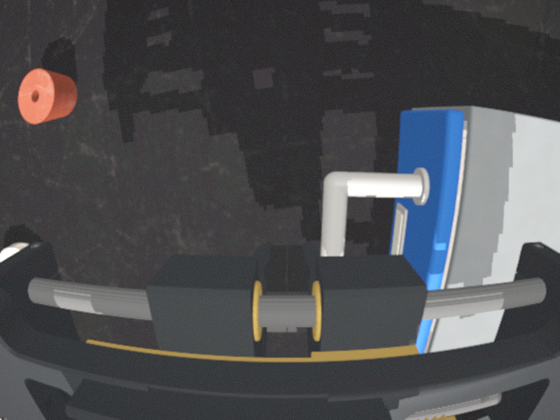

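>>> drive_tool:
  rows: "-1 0 0.004 0 0 0 0; -1 0 0.005 0 0 0 0; -1 0 0.005 0 0 0 0; -1 0 0.005 0 0 0 0; -1 0 0.003 0 0 0 0; -1 0 0 0 0 0 0; -1 0 0 0 0 0 0; -1 0 0 0 0 0 0"

```text
time_s: 33.9
position: [577.6, 164.4, 32.6]
tool_rot: [-1.42, 1.489, -3.111]
contact_force: [-2.8, -1.0, -0.8]
width: 0.002
```

Run:
```python
from h import *
go([578,165,30],-.125)
```

```text
t 33.90 pos [577.6 164.4  32.6] phi -0.122 xaxis [-0.082 -0.002 -0.997] w 0.002 F [-2.8 -1.  -0.8] q [0.08 0.71 1.36 0.   1.16 0.2 ]
tool shift mm [ 2.5  0.5 -0.6]
rotvec [0.0039 0.0125 0.081 ]
shift in target axes [ 2.6  0.3 -0.6]
```

>>> drive_tool:
  rows: "-1 0 -0.010 0 0 0 0.04; -1 0 -0.025 0 0 0 0.04; -1 -0.02 -0.030 0 0 0 0; -1 -0.045 -0.010 0 0 0 0; -1 -0.048 0 0 0 0 0; -1 -0.048 -0.01 0 0 0 0; -1 -0.03 -0.02 0 0 0 0; -1 0 -0.01 0 0 0 0"

```text
time_s: 34.7
position: [463.3, 180.8, 232.0]
tool_rot: [0.896, 1.556, -0.798]
contact_force: [-0.4, 0.2, -0.2]
width: 0.005
```

Run:
```python
from h import *
go(None)
w=wcap('w30.png'); c=cap('scene','s30.png'); cap('top','t30.png')
cv2.imwrite('pics/z_s30.png',cv2.resize(c['frame'][150:300,160:360,::-1],None,fx=4,fy=4,interpolation=cv2.INTER_CUBIC))
```

```text
t 34.70 pos [463.3 180.8 232. ] phi -0.123 xaxis [ 0.01  -0.011 -1.   ] w 0.005 F [-0.4  0.2 -0.2] q [ 0.14  0.29  1.45 -0.01  1.39  0.26]
```

View pics/w30.png

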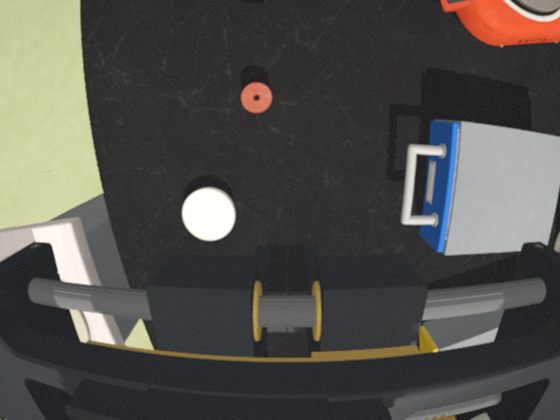

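View pics/z_s30.png

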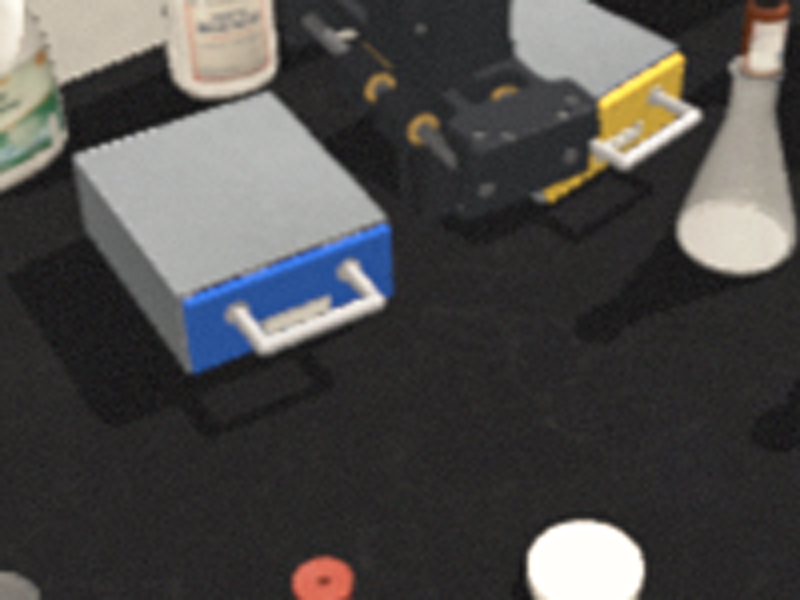

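View pics/t30.png

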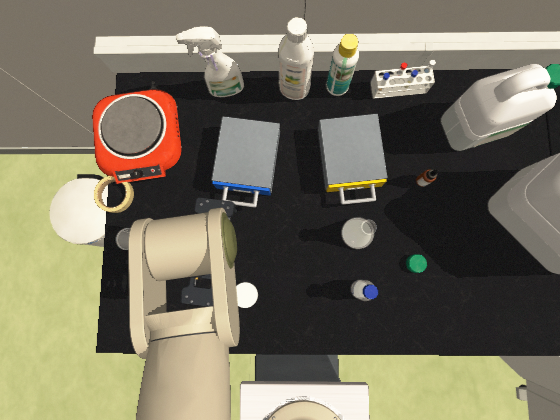

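>>> drive_tool:
  rows: "-1 0 0 0 0 0 0; -1 0 0 0 0 0 0; -1 0 0 0 0 0 0; -1 0 0 0 0 0 0; -1 0 0 0 0 0 0; -1 0 0 0 0 0 0; -1 0 0 0 0 0 0; -1 0 0 0 0 0 0"

```text
time_s: 35.65
position: [463.6, 179.5, 222.1]
tool_rot: [-0.365, 1.556, -2.06]
contact_force: [-0.3, -0.3, -0.5]
width: 0.006
```

Run:
```python
from h import *
go(None); print(r.job_done())
```

```text
t 35.65 pos [463.6 179.5 222.1] phi -0.124 xaxis [-0.007 -0.013 -1.   ] w 0.006 F [-0.3 -0.3 -0.5] q [ 0.14  0.31  1.46 -0.01  1.38  0.26]
the job is handed in; nothing more can be done
None
```

I handed the job in at 35.65 s with both blue caps in the blue drawer and the drawer shut; the hand-in gives no verdict.

I stood the bottle at about (383, -143) mm, pulled the drawer out until it would go no further, laid both caps in the tray and pushed the drawer shut.

**Drawer:** The bar moved about 130 mm when I pulled it, with about 14 N when it stopped. The drawer started a few millimetres ajar, which accounts for the rest of the 135 mm. When I pushed it in, the bar came back about 135 mm, with about 16 N at the shut stop. In the last pictures the blue front lies flush with its shell, like the yellow drawer's.

**Caps:** The picture taken just before I pushed the drawer shut showed both caps flat and released inside the tray. They could not be seen once it was shut.

**Other things:** In the last top picture the bottle was upright and the yellow drawer shut. All the other things looked unmoved by eye, except the beaker, which the arm partly hid. The gripper touched nothing at the end.

**Disagreements:** Heights triangulated between cameras were off by up to about 10 mm; the cap tops, for example, came out at 9–18 mm instead of 22. I therefore used the stated heights with several views and corrected again close to each grasp. The bottle was held on its tapered shoulder (39 mm instead of 50), but it did not slip.

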